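# Load the arbor and index the inclined stage

## Robot

A 6-joint arm with a two-finger parallel gripper is mounted at the origin on a cart in front of the work surface, level with it; the furniture and walls round the work are solid. World frame = base frame: x ahead of the robot, y to its left, z up, the work surface at z = 0. Lengths are in m, angles in rad, forces in N, time in s.
With the tool pointing down it reaches from about 0.25 to 0.85 m from the base axis. Payload 12.5 kg.
Tool frame: the origin (TCP) lies at the very end of the fingers, on their centre line; the grasp point (between the pads) lies 19 mm behind it (grasp_offset is the distance from the TCP to the grasp point, in m); z points along the fingers, x is the direction in which the jaws open and shut, and the axes are right-handed (so a half turn about z gives the same grasp; the last joint's range is limited). The gripper opens to 93 mm and grips with 3 to 60 N. Pads are 15 mm wide; open, the fingers measure 128 mm over their backs; the gripper's body (75 mm by 188 mm) begins 65 mm behind the grasp point.
Start: joints at [-1.24, 0.351, 1.652, -0, 1.139, -0.085], TCP at [0.222, -0.503, 0.219] pointing down, gripper open.
Joint ranges: [-2.75, 2.75], [-0.79, 2.1], [0.01, 2.65], [-1.57, 4.71], [0.07, 3.14], [-2.87, 2.87]. Speed limits (rad/s): [2.22, 2.22, 2.79, 3.14, 3.14, 3.14].

## Interface

Orientations are given as a unit quaternion [w, x, y, z].
In Python, from bench import get_obs, snapshot, get_calibration, hand_in, recognise, outline_of, pinpoint, grasp_offset gives the robot as it stands. The module is installed in compiled form; this text tells all that it offers.
- The arm moves only by the shell command python3 -m crank 'ROWS'. ROWS is JSON, a list of rows, each a list of 3 entries, a list of its own where there are three numbers: the finger opening in m, from 0 to 0.093, then the shift along the world's x, y, z in m, then the turn about the world's z in degrees. A call has 1 to 5 rows; each row shifts and turns the commanded pose from where the row before left it; what a row does not reach is not made up. A row lasts 1/10 s, in which the tool goes at most 50 mm and 8.59 degrees, less where a joint would pass 70% of its speed; a pose out of reach is approached as far as the arm can. A call is refused whole if a number of a shift passes 0.05 or a number of a turn 8.59, either way. A call with a gripper value outside its range is refused whole. The fingers move at their own pace and stop on an object; the grip force is fixed at half the most. Time passes only in rows, so rows that do not move let the fingers close. It gives the time, the measured TCP pose, the force and the opening at its end, in the units of the state.
- get_obs(): the state, without advancing time (a new reading comes with each control period).
- snapshot(name): name is "scene" or "top"; returns (picture, depth): 480x640x3 uint8, red, green, blue; 480x640 float32, m along the optical axis (not along the pixel's ray), 0 where there is no reading.
- get_calibration(name): a dict with "fx", "fy", "cx", "cy" (pixels), "camera_from_world" (4x4, takes a point from world to camera coordinates). Camera axes: x right, y up, looking along -z (the intrinsics and any distortion apply to the point x, -y, -z); pixel columns grow to the right and rows downward; lengths in m; the calibration is good to about 2 mm. A picture is of the moment at which its call begins. get_calibration takes no time and is no camera call.
- hand_in(): hands the job in, once; it reports no verdict.
Trained networks look in the newest picture that a camera, given by its name, has taken for a name from the list of things; names that differ only in an ending like _2 or _b are one class to them, and where a whole thing is asked for, a point or a joint stands for the part that bears it (a point fixed in the world has none). Each returns a list of dicts, best first, with "confidence" (0 to 1); they miss things now and then, are a little off and sometimes report something else, mostly with a low value. They report only what shows in the picture. A call takes as long as a camera call.
- recognise(camera, name): "location" ([x, y, z] in m, in world coordinates, good to about 4 mm: the middle of the surface that is visible of it).
- outline_of(camera, name): "region" (480x640 bool, what is visible of it).
- pinpoint(camera, name): "location" ([x, y, z] in m, in world coordinates, good to about 4 mm: a listed point, or the origin of a listed thing).
The state is a dict: "time_s": time; "joint_positions": joint angles; "joint_vel": joint speeds; "effort": joint torques, N m; "tool_pos": TCP position; "tool_rot": TCP orientation; "force": force on the tool from outside, world axes, zero at the start; "ft_torque": the same for the moment, N m; "width": opening from 0.0 (shut) to 1.0 (fully open).
Only numpy, scipy, OpenCV 4.12 (cv2) and the standard library are available. Lean on these libraries where they do the work, as an engineer would, in place of code of your own. Each camera call takes 0.05 s, during which the arm holds its last target.

## Task

Take the tapered arbor out of its grey rest and seat it fully home in the spindle of the inclined indexing stage, its flange slots over the two drive dogs, and let go of it. Then pull the red plunger knob straight out along its axis, swing the stage by it clockwise (as seen facing the plate) one hole to the yellow-ringed hole, and release it so that the pin locks fully in, with the arbor still seated. Leave the plug gauge, black-and-white unit and green tape where they are.

Things in the scene. Friction and masses are not known exactly. Their poses are not given: they have to be found in the camera images.
- arbor_grip (a point): Centre of the bright grip of the loose steel arbor (0.35 kg nominal), which at first stands upright in a grey block. Own z runs up the arbor's axis. The grip is a block with its top 19 mm above this point and two flats 24 mm apart (across own y), 30 mm wide along own x. The flange lies below it: the flange's top is 23 mm, its underside 33 mm below this point.
- arbor_seat (a point): Point on the arbor's axis in the plane of the flange's underside; axes as the grip's. The dark flange is 60 mm across, 10 mm thick, with two open slots 13 mm wide on own +x and -x (either half-turn fits). Below it a tapered shank 28 mm long, 35 mm across at the flange, 22 mm at its end.
- rest: Plain grey block 80 x 80 x 42 mm that holds the arbor at first, fixed to the bench: a round hole 41 mm across takes the shank, the flange lies on its top. Lift the arbor straight up. Origin at the centre of the underside.
- spindle (a point): Centre of the end face of the spindle nose (steel hub 68 mm across, 34 mm over the index plate). Own z is the stage's axis, out of the face, leaning 35 degrees from vertical toward the robot. Taper bore 37 mm across at the mouth, 22 mm at 31 mm depth. Two drive dogs on own +x and -x, 10 mm wide, 22 to 33 mm from the axis, 7 mm high. Axes turn with the stage. Home: the flange lies on this face.
- knob_mid (a point): Centre of the red plunger knob, a plain cylinder 22 mm across, 38 mm long (19 mm each way), axis parallel to the spindle's z and 64 mm from it, on a blue arm that turns with the hub. It swivels freely about its own axis. A dark housing 19 mm across begins 2 mm below it. Pull along the spindle's z against a spring, 7 N when home, 12 N at the stop; let go, it springs back.
- target_hole (a point): Centre of the yellow-ringed hole in the face of the fixed index plate (aluminium disc 160 mm across, square to the spindle's z), 64 mm from the spindle's axis, 60 degrees clockwise from the hole in which the pin stands at first. The other holes (60 degrees apart) are wrong.
- stage (a joint): Angle of the stage, rad: 0 at the start (pin in its first hole), growing clockwise seen facing the plate, 1.047 at the yellow-ringed hole. Friction about 0.08 N m. It turns only while the pin is out; stops at -0.35 and 2.45. The seated arbor turns with it.
- plunger (a joint): How far the plunger is pulled, m: 0 = pin fully in a hole; the pin leaves the hole at 0.010 (and rests there if let go between holes); stop at 0.014. The holes are 10 mm wide, the round-nosed pin 8 mm.
- ring_gauge: small stepped steel plug gauge, 32 mm across, 40 mm high, standing; origin at the centre of its underside; a bystander.
- puck_b: black round unit with a white top, 54 mm across, 44 mm high; origin at the centre of its underside; a bystander.
- tape_1: roll of green tape lying flat, 63 mm across, 19 mm high; origin at the centre of its underside; a bystander.

How it is judged:
By the outcome, as a careful person would: the job done as asked, in the order asked, and still so for the second after the job is handed in, with the robot touching nothing.
It also fails if it takes over 48 s, if anything falls off the work surface, if the arm or the gripper's body presses on something with over 40 N, if the wrist force passes 120 N, or if a joint passes its speed limit or range.

## Working session

There is one attempt and no reset: what is moved stays moved. The work goes in short steps, Python scripts to look and compute and a shell command to move; the robot and the scene stay as the last step left them, time stands still between calls to the robot, and variables do not carry over. Pictures are saved under pics/ and viewed, and the job is handed in when it is done.

```bash
mkdir -p pics
cat > h.py <<'E'
import numpy as np, cv2
from bench import *
def proj(cal,p):
    q=cal["camera_from_world"]@np.append(p,1); 
    return np.array([cal["cx"]+cal["fx"]*q[0]/-q[2], cal["cy"]+cal["fy"]*(-q[1])/-q[2]])
def unproj(cal,u,v,d):
    c=np.array([(u-cal["cx"])/cal["fx"]*d, -(v-cal["cy"])/cal["fy"]*d, -d,1])
    return (np.linalg.inv(cal["camera_from_world"])@c)[:3]
def save(n,img): cv2.imwrite(f"pics/{n}.png",img[:,:,::-1])
E
python3 - <<'E'
from h import *
np.set_printoptions(precision=4,suppress=True)
for c in("scene","top"):
    im,d=snapshot(c); save(c+"0",im); np.savez(c+"0",im=im,d=d)
    for n in("arbor_grip","arbor_seat","rest","spindle","knob_mid","target_hole","ring_gauge","puck_b","tape_1"):
        r=pinpoint(c,n); cal=get_calibration(c)
        print(c,n,[(np.round(x["location"],4),round(x["confidence"],2),np.round(proj(cal,x["location"]))) for x in r[:2]])
o=get_obs();print(o["time_s"],o["tool_pos"],o["tool_rot"],o["force"],grasp_offset)
print(get_calibration("scene"),get_calibration("top"))
E
```

```text
scene arbor_grip [(array([ 0.5174, -0.3469,  0.0741]), 0.95, array([370., 216.]))]
scene arbor_seat [(array([ 0.5174, -0.3481,  0.0424]), 0.75, array([370., 227.]))]
scene rest [(array([ 0.5209, -0.3443, -0.0005]), 0.67, array([366., 242.])), (array([0.5601, 0.1144, 0.1135]), 0.59, array([201., 327.]))]
scene spindle [(array([0.5606, 0.1137, 0.1147]), 0.93, array([201., 327.]))]
scene knob_mid [(array([0.6096, 0.1389, 0.1563]), 0.81, array([164., 306.]))]
scene target_hole [(array([0.621 , 0.0689, 0.119 ]), 0.8, array([194., 294.]))]
scene ring_gauge [(array([ 0.5438, -0.1408, -0.0007]), 0.5, array([303., 291.]))]
scene puck_b [(array([ 0.6755, -0.282 ,  0.0014]), 0.75, array([294., 231.]))]
scene tape_1 [(array([ 0.4922, -0.5068,  0.0006]), 0.58, array([413., 211.])), (array([0.6098, 0.1381, 0.1532]), 0.34, array([165., 307.]))]
top arbor_grip [(array([ 0.5172, -0.3479,  0.0762]), 0.62, array([386., 267.]))]
top arbor_seat [(array([ 0.5217, -0.3495,  0.0421]), 0.8, array([385., 268.]))]
top rest [(array([ 0.5255, -0.3477,  0.0024]), 0.64, array([382., 269.]))]
top spindle [(array([0
[... 512 characters left out ...]
0.2222 -0.5031  0.2186] [-0.      0.8378 -0.5459 -0.    ] [-0.3082 -0.0998 -0.068 ] 0.0188
{'fx': 570.7167820867414, 'fy': 570.7167820867414, 'cx': 308.9231344380969, 'cy': 238.45579693935971, 'camera_from_world': array([[-0.8042, -0.5941, -0.0189,  0.3425],
       [ 0.3682, -0.5228,  0.7689, -0.3801],
       [-0.4667,  0.6113,  0.6391, -0.8194],
       [ 0.    ,  0.    ,  0.    ,  1.    ]])} {'fx': 454.5505890125277, 'fy': 454.5505890125277, 'cx': 320.8475527922264, 'cy': 239.26381107478517, 'camera_from_world': array([[-0.0194, -0.9998, -0.0044, -0.1695],
       [ 0.9736, -0.0198,  0.2273, -0.6004],
       [-0.2273,  0.0001,  0.9738, -1.1297],
       [ 0.    ,  0.    ,  0.    ,  1.    ]])}
```

View pics/scene0.png

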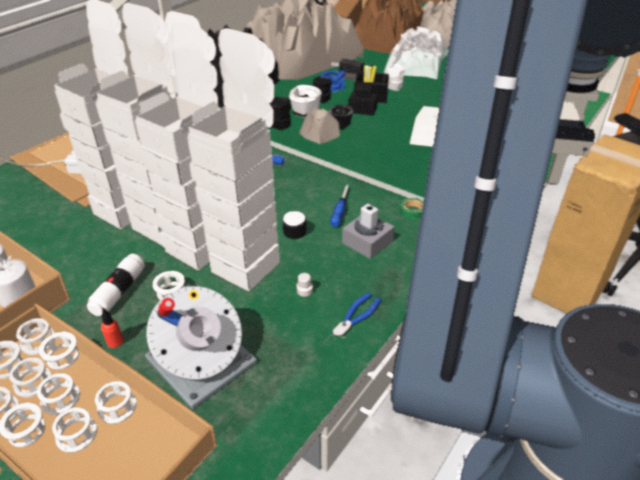

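View pics/top0.png

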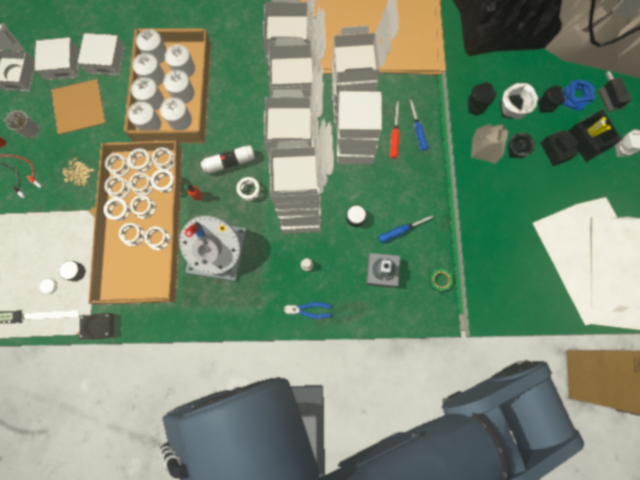

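Run:
```python
import cv2,numpy as np
s=np.load("scene0.npz")["im"][:,:,::-1]; t=np.load("top0.npz")["im"][:,:,::-1]
a=cv2.resize(s[260:410,110:290],None,fx=4.4,fy=4,interpolation=cv2.INTER_CUBIC);cv2.imwrite("pics/s_st.png",a)
b=cv2.resize(t[200:300,140:270],None,fx=6,fy=6,interpolation=cv2.INTER_CUBIC);cv2.imwrite("pics/t_st.png",b)
c=np.hstack([cv2.resize(s[190:260,335:405],(400,400),interpolation=cv2.INTER_CUBIC),cv2.resize(t[235:305,350:420],(400,400),interpolation=cv2.INTER_CUBIC)])
cv2.imwrite("pics/arb.png",c)
```

```text
(no output)
```

View pics/s_st.png

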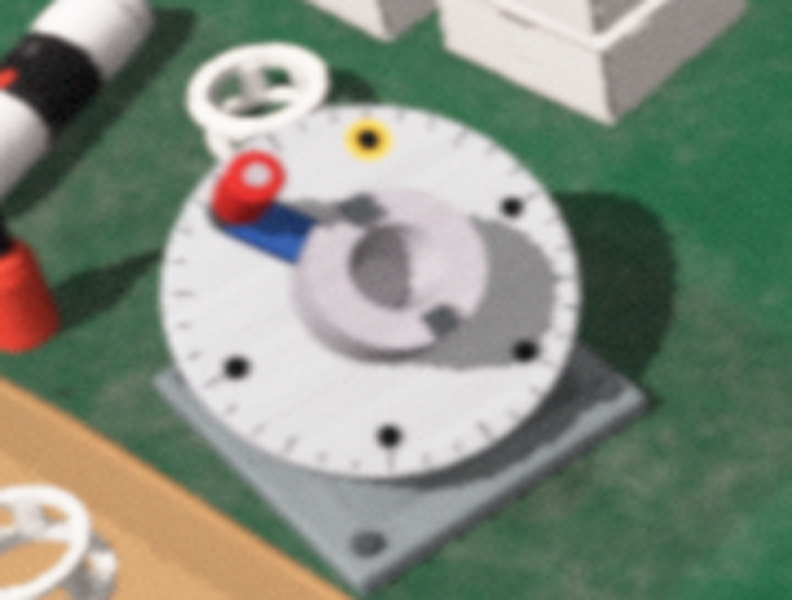

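View pics/t_st.png

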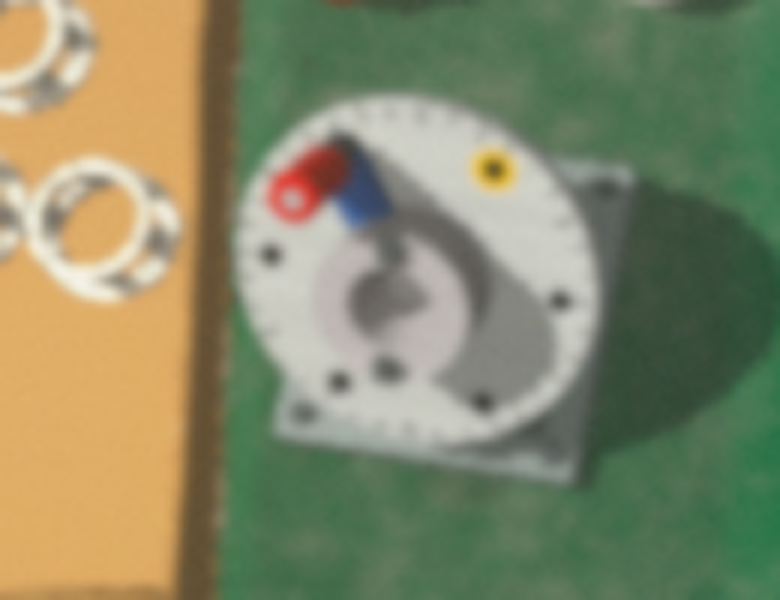

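View pics/arb.png

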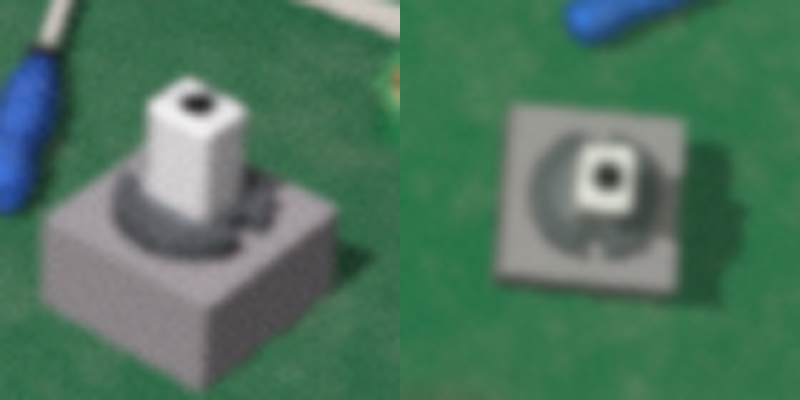

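```bash
cat > fit.py <<'E'
from h import *
np.set_printoptions(precision=4,suppress=True)
for c in("scene","top"):
    z=np.load(c+"0.npz"); im,d=z["im"],z["d"]; cal=get_calibration(c)
    vv,uu=np.mgrid[0:480,0:640]
    C=np.stack([(uu-cal["cx"])/cal["fx"]*d,-(vv-cal["cy"])/cal["fy"]*d,-d,np.ones_like(d)],-1)
    P=(C@np.linalg.inv(cal["camera_from_world"]).T)[...,:3]
    np.save(c+"P",P)
    m=(d>0)&(np.linalg.norm(P-[.585,.105,.1],axis=-1)<.12)&(P[...,2]>.03)
    pts=P[m]; best=0
    rng=np.random.default_rng(0)
    for i in range(2000):
        a,b,e=pts[rng.choice(len(pts),3)]
        n=np.cross(b-a,e-a)
        if np.linalg.norm(n)<1e-6: continue
        n/=np.linalg.norm(n); n*=np.sign(n[2])
        if n[2]<.6 or n[2]>.95: continue
        k=abs((pts-a)@n)<.0015
        if k.sum()>best: best=k.sum();K=k
    q=pts[K]; ctr=q.mean(0); n=np.linalg.svd(q-ctr)[2][2]; n*=np.sign(n[2])
    print(c,best,"n",n,"tilt",np.degrees(np.arccos(n[2])),"lean az",np.degrees(np.arctan2(n[1],n[0])),"ctr",ctr,"off",n@ctr)
    # hub face: points near offset +34mm
    h=(pts-ctr)@n
    print(np.histogram(h,bins=np.arange(-.02,.08,.004)))
    f=pts[abs(h-.034)<.003]; 
    print("hub face n",len(f),f.mean(0))
    # arbor grip top
    g=(d>0)&(np.linalg.norm(P[...,:2]-[.518,-.347],axis=-1)<.03)&(abs(P[...,2]-.094)<.004)
    t=P[g]; r=cv2.minAreaRect((t[:,:2]*1000).astype(np.float32)); print("grip top",len(t),t.mean(0),r)
E
python3 fit.py
```

```text
scene 3021 n [-0.5673  0.1046  0.8168] tilt 35.23086718978499 lean az 169.55624339027804 ctr [0.5794 0.1147 0.0808] off -0.25074409677032544
(array([   9,    6,   36,  100, 2332, 2571,  158,   65,  125,  159,   70,
         70,  165,  697,  129,   60,   11,   11,   10,   13,   87,   58,
          1,    0]), array([-0.02 , -0.016, -0.012, -0.008, -0.004,  0.   ,  0.004,  0.008,
        0.012,  0.016,  0.02 ,  0.024,  0.028,  0.032,  0.036,  0.04 ,
        0.044,  0.048,  0.052,  0.056,  0.06 ,  0.064,  0.068,  0.072,
        0.076]))
hub face n 845 [0.5653 0.1141 0.1126]
grip top 102 [ 0.5203 -0.3434  0.0933] ((520.7291870117188, -345.4061584472656), (28.036762237548828, 30.557695388793945), 88.91820526123047)
top 948 n [-0.5603  0.0985  0.8224] tilt 34.673470535736456 lean az 170.03431389762898 ctr [0.5816 0.1029 0.0852] off -0.24571818028480485
(array([  4,   4,  26, 107, 924, 828,  80,  46,  68,  68,  45,  49,  96,
       235,  75,  20,   8,  12,   4,   8,  36,  26,   0,   0]), array([-0.02 , -0.016, -0.012, -0.008, -0.004,  0.   ,  0.004,  0.008,
        0.012,  0.016,  0.02 ,  0.024,  0.028,  0.032,  0.036,  0.04 ,
        0.044,  0.048,  0.052,  0.056,  0.06 ,  0.064,  0.068,  0.072,
        0.076]))
hub face n 316 [0.565  0.1138 0.1135]
grip top 96 [ 0.5189 -0.3447  0.093 ] ((519.0239868164062, -344.6271057128906), (23.569847106933594, 29.203853607177734), 85.80449676513672)
```

```bash
cat > rect.py <<'E'
from h import *
az=np.radians(169.8);t=np.radians(35)
n=np.array([np.sin(t)*np.cos(az),np.sin(t)*np.sin(az),np.cos(t)])
eh=np.array([np.sin(az),-np.cos(az),0]) # horizontal: left (+y)-ish
eu=np.cross(n,eh); eu*=np.sign(eu[2])   # up-slope
E
python3 - <<'E'
from rect import *
print(n,eh,eu)
s=np.array([.5625,.113,.1135])
out=[]
for c in("scene","top"):
    im=np.load(c+"0.npz")["im"]; cal=get_calibration(c)
    for o in (s+.0*n, s-.034*n):
        g=np.linspace(-.09,.09,400); 
        L,U=np.meshgrid(-g[::1],-g) # image right = -eh (so viewed from front), up=eu
        W=o+L[...,None]*eh+U[...,None]*eu
        q=np.concatenate([W,np.ones(W.shape[:2]+(1,))],-1)@cal["camera_from_world"].T
        mu=(cal["cx"]+cal["fx"]*q[...,0]/-q[...,2]).astype(np.float32); mv=(cal["cy"]-cal["fy"]*q[...,1]/-q[...,2]).astype(np.float32)
        r=cv2.remap(im,mu,mv,cv2.INTER_CUBIC)
        cv2.circle(r,(200,200),3,(0,255,0),1)
        rad=[int(.034/.18*400)] if len(out)%2==0 else [int(.064/.18*400),int(.08/.18*400)]
        for k in rad: cv2.circle(r,(200,200),k,(0,255,0),1)
        out.append(r)
save("rect1",np.vstack([np.hstack(out[:2]),np.hstack(out[2:])])[:, :][::1])
a=cv2.imread("pics/rect1.png"); cv2.imwrite("pics/rect1.png",cv2.resize(a,(600,600),interpolation=cv2.INTER_AREA))
E
```

```text
[-0.56451141  0.10157163  0.81915204] [0.17708474 0.98419561 0.        ] [ 0.80620584 -0.14505933  0.57357644]
```

View pics/rect1.png

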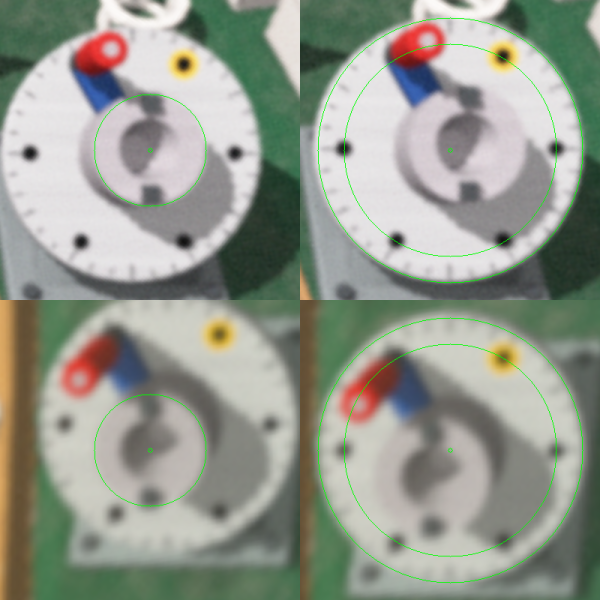

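Run:
```python
from h import *
out=[]
for c in("scene","top"):
    im=np.load(c+"0.npz")["im"]; cal=get_calibration(c)
    for zz in (.094,.052,.042):
        g=np.linspace(-.05,.05,300); X,Y=np.meshgrid(-g,-g) # right=-y, up=+x
        W=np.stack([.519+Y,-.3465+X,np.full_like(X,zz)],-1)
        q=np.concatenate([W,np.ones(W.shape[:2]+(1,))],-1)@cal["camera_from_world"].T
        mu=(cal["cx"]+cal["fx"]*q[...,0]/-q[...,2]).astype(np.float32); mv=(cal["cy"]-cal["fy"]*q[...,1]/-q[...,2]).astype(np.float32)
        r=cv2.remap(im,mu,mv,cv2.INTER_CUBIC)
        w,h=(36,45) 
        if zz==.094: cv2.rectangle(r,(150-w,150-h),(150+w,150+h),(0,255,0),1)
        elif zz==.052: cv2.circle(r,(150,150),90,(0,255,0),1)
        else: cv2.rectangle(r,(30,30),(270,270),(0,255,0),1)
        out.append(r)
a=np.vstack([np.hstack(out[:3]),np.hstack(out[3:])]); save("rect2",cv2.resize(a,(780,520)))
```

```text
(no output)
```

View pics/rect2.png

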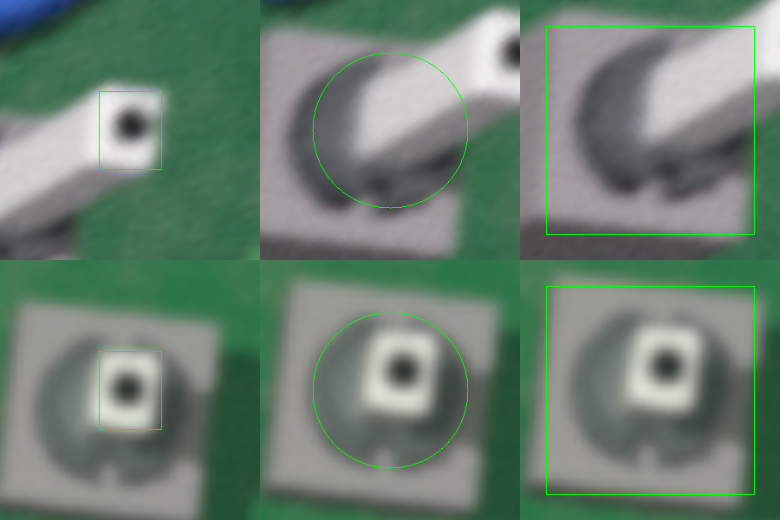

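```bash
python3 -m crank '[[0.093,[0.04,0.02,0],-8],[0.093,[0.04,0.02,0],-8],[0.093,[0.04,0.02,0],-8],[0.093,[0.04,0.02,0],-4.8],[0.093,[0.04,0.02,0],0]]'
```

```text
time_s: 1.5
tool_pos: [0.4233, -0.4024, 0.2188]
tool_rot: [-0.0, -0.675, 0.738, -0.0]
force: [-0.3, -1.3, -0.4]
width: 1.003
```

```bash
python3 -m crank '[[0.093,[0.04,0.02,0],0],[0.093,[0.04,0.02,0],0],[0.07,[0.0157,0.0169,-0.03],0],[0.07,[0,0,0],0]]'
```

```text
time_s: 1.9
tool_pos: [0.5179, -0.3434, 0.1851]
tool_rot: [-0.0, -0.677, 0.736, 0.003]
force: [0.5, -0.7, 0.0]
width: 0.875
```

```bash
python3 -m crank '[[0.06,[0,0,-0.04],0],[0.06,[0,0,-0.04],0],[0.06,[0,0,0],0],[0.06,[0,0,0],0]]'
python3 - <<'E'
from h import *
im,d=snapshot("scene");save("scene1",cv2.resize(im[130:290,280:480],(800,640))[:600])
print(get_obs()["tool_pos"])
E
```

```text
time_s: 2.3
tool_pos: [0.5173, -0.3473, 0.1099]
tool_rot: [-0.0, -0.676, 0.737, -0.0]
force: [0.4, 0.1, 0.5]
width: 0.644
[ 0.51788254 -0.34760239  0.11091112]
```

View pics/scene1.png

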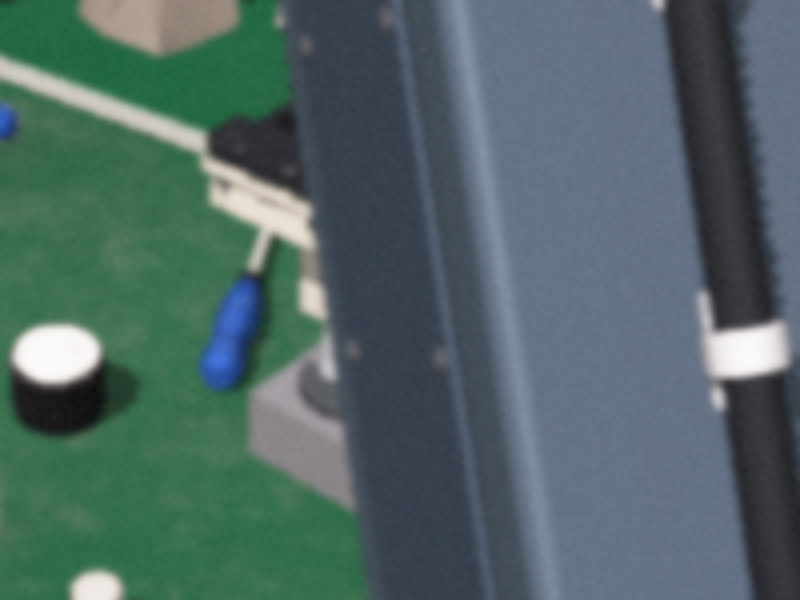

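```bash
python3 -m crank '[[0.06,[0.001,0.0015,-0.03],0],[0.06,[0,0,-0.02],0],[0.045,[0,0,0],0],[0.022,[0,0,0],0],[0.015,[0,0,0],0]]'; python3 -m crank '[[0.015,[0,0,0],0],[0.015,[0,0,0],0],[0.015,[0,0,0],0]]'
```

```text
time_s: 2.85
tool_pos: [0.5194, -0.3458, 0.0609]
tool_rot: [0.0, -0.676, 0.737, -0.002]
force: [-0.9, -0.4, 0.1]
width: 0.436
time_s: 3.15
tool_pos: [0.5189, -0.3455, 0.0597]
tool_rot: [0.0, -0.676, 0.737, -0.001]
force: [-1.1, -0.8, 6.9]
width: 0.256
```

```bash
python3 -m crank '[[0.015,[0,0,0.03],0],[0.015,[0,0,0.04],0],[0.015,[0,0,0.04],0],[0.015,[0,0,0.04],0],[0.015,[0,0,0.04],0]]'
python3 - <<'E'
import numpy as np
for c in("scene","top"):
    P=np.load(c+"P.npy").reshape(-1,3); m=(P[:,1]>-.35)&(P[:,1]<.25)&(P[:,2]>.19)&(P[:,2]<.5)&(P[:,0]>.45)
    q=P[m]; print(c,len(q),np.percentile(q[:,0],[0,1,5]) ,q[np.argsort(q[:,0])[:3]])
E
```

```text
time_s: 3.65
tool_pos: [0.518, -0.3445, 0.2499]
tool_rot: [-0.0, -0.676, 0.737, 0.001]
force: [-1.3, -0.3, -2.9]
width: 0.26
scene 36210 [0.63046909 0.63630491 0.63892637] [[ 0.63046909 -0.09829891  0.33634308]
 [ 0.63067872 -0.10088087  0.33503887]
 [ 0.63072069 -0.12436969  0.33741508]]
top 17418 [0.63006974 0.63505146 0.63801452] [[ 0.63006974 -0.13563001  0.33586378]
 [ 0.63010751 -0.12732945  0.33626335]
 [ 0.63019212 -0.09567082  0.33147339]]
```

```bash
python3 -m crank '[[0.015,[-0.01,0.045,0],0],[0.015,[-0.01,0.045,0],-2.65],[0.015,[-0.01,0.045,0],-2.65],[0.015,[-0.01,0.045,0],0],[0.015,[-0.01,0.045,0],0]]';python3 -m crank '[[0.015,[0,0.045,0],0],[0.015,[0.01,0.045,0],0],[0.015,[0.02,0.045,0],0],[0.015,[0.03,0.045,0],0],[0.015,[0.02,0.03,0],0]]';python3 -m crank '[[0.015,[0,0,0],0],[0.015,[0,0,0],0]]'
```

```text
time_s: 4.15
tool_pos: [0.4673, -0.1182, 0.2484]
tool_rot: [-0.0, -0.641, 0.767, 0.0]
force: [0.9, -0.6, -1.9]
width: 0.256
time_s: 4.65
tool_pos: [0.5467, 0.0894, 0.2484]
tool_rot: [-0.0, -0.642, 0.767, 0.0]
force: [-0.6, -1.0, -3.1]
width: 0.258
time_s: 4.85
tool_pos: [0.5458, 0.0871, 0.2479]
tool_rot: [-0.001, -0.642, 0.767, 0.0]
force: [-0.3, -0.3, -4.3]
width: 0.257
```

```bash
cat > look.py <<'E'
import sys
from h import *
n=sys.argv[1]
o=get_obs();print(o["time_s"],o["tool_pos"].__repr__(),np.round(o["force"],1),np.round(o["ft_torque"],2),o["width"])
a,d=snapshot("scene");b,e=snapshot("top")
np.savez(n,a=a,b=b,d=d,e=e)
A=cv2.resize(a[210:420,90:300],(400,400),interpolation=cv2.INTER_CUBIC);B=cv2.resize(b[180:300,140:260],(400,400),interpolation=cv2.INTER_CUBIC)
save(n,np.hstack([A,B]))
E
python3 look.py v2
```

```text
4.85 array([0.54575109, 0.08711417, 0.24793945]) [-0.3 -0.3 -4.3] [0.08 0.   0.  ] 0.25664536582063435
```

View pics/v2.png

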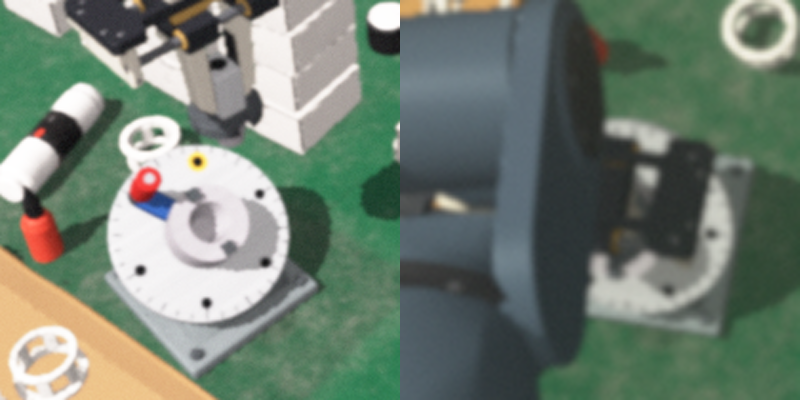

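```bash
python3 -m crank '[[0.015,[0.015,0.026,0],0],[0.015,[0,0,-0.04],0],[0.015,[0,0,-0.03],0],[0.015,[0,0,0],0],[0.015,[0,0,0],0]]'; python3 look.py v3
```

```text
time_s: 5.45
tool_pos: [0.5613, 0.1119, 0.1796]
tool_rot: [0.0, -0.641, 0.767, -0.0]
force: [0.6, -0.5, -3.0]
width: 0.256
5.45 array([0.56131019, 0.11191341, 0.17957687]) [ 0.6 -0.5 -3. ] [ 0.02 -0.02 -0.04] 0.2557722541835107
```

View pics/v3.png

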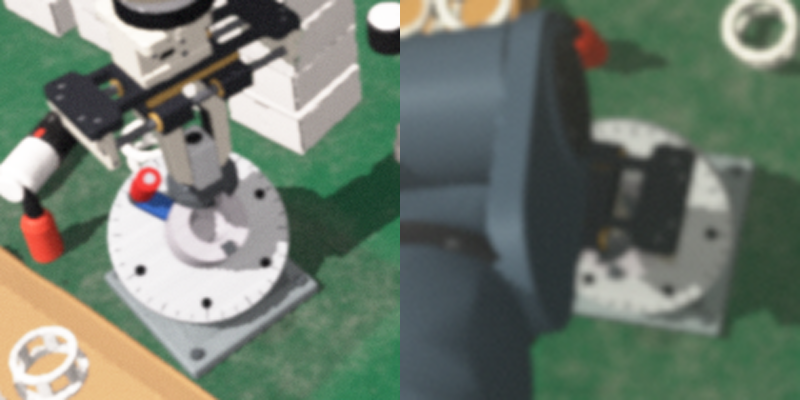

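```bash
python3 -m crank '[[0.015,[0,0.001,-0.015],0],[0.015,[0,0,-0.01],0],[0.015,[0,0,-0.004],0],[0.015,[0,0,0],0]]'; python3 look.py v4
```

```text
time_s: 5.95
tool_pos: [0.5606, 0.1136, 0.1494]
tool_rot: [-0.001, -0.641, 0.767, 0.0]
force: [-3.7, 1.2, -5.9]
width: 0.258
5.95 array([0.56064464, 0.11360012, 0.1494356 ]) [-3.7  1.2 -5.9] [ 0.21  0.75 -0.07] 0.2575480669235137
```

View pics/v4.png

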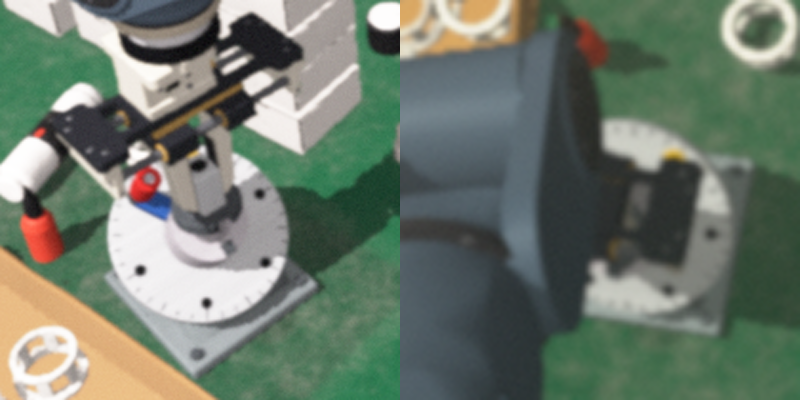

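```bash
python3 -m crank '[[0.015,[-0.005,0.001,-0.0015],0],[0.015,[-0.005,0.001,-0.0015],0],[0.015,[-0.005,0.001,-0.0015],0],[0.015,[0,0,0],0]]'; python3 look.py v5
```

```text
time_s: 6.45
tool_pos: [0.5487, 0.1163, 0.1477]
tool_rot: [0.003, -0.642, 0.767, -0.003]
force: [4.3, -3.5, 8.6]
width: 0.256
6.45 array([0.54869742, 0.11633584, 0.14771381]) [ 4.3 -3.5  8.6] [-0.92 -0.91 -0.01] 0.2561146581085813
```

View pics/v5.png

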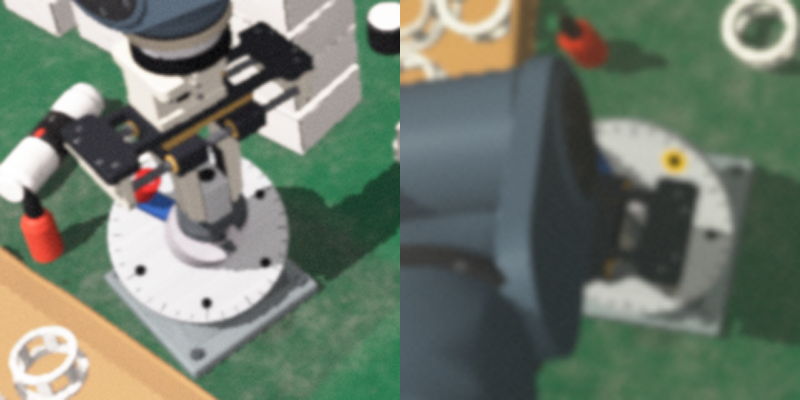

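```bash
python3 -m crank '[[0.015,[-0.006,0.0005,-0.002],0],[0.015,[-0.006,0.0005,-0.002],0],[0.015,[-0.006,0.0005,-0.002],0],[0.015,[0,0,0],0]]'; python3 look.py v6
```

```text
time_s: 6.95
tool_pos: [0.5307, 0.119, 0.1425]
tool_rot: [0.004, -0.642, 0.767, -0.002]
force: [-0.6, 2.0, 17.3]
width: 0.254
6.95 array([0.53069895, 0.11900078, 0.14247594]) [-0.6  2.  17.3] [ 0.62 -0.18 -0.  ] 0.25400862743015146
```

View pics/v6.png

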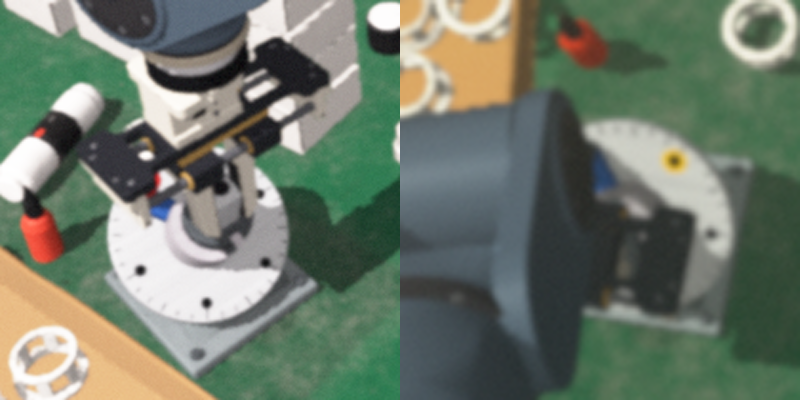

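```bash
cat > zoom.py <<'E'
import sys
from h import *
n=sys.argv[1]; z=np.load(n+".npz"); a=z["a"]
save(n+"z",cv2.resize(a[280:370,130:250],(800,600),interpolation=cv2.INTER_CUBIC))
E
python3 zoom.py v6
```

```text
(no output)
```

View pics/v6z.png

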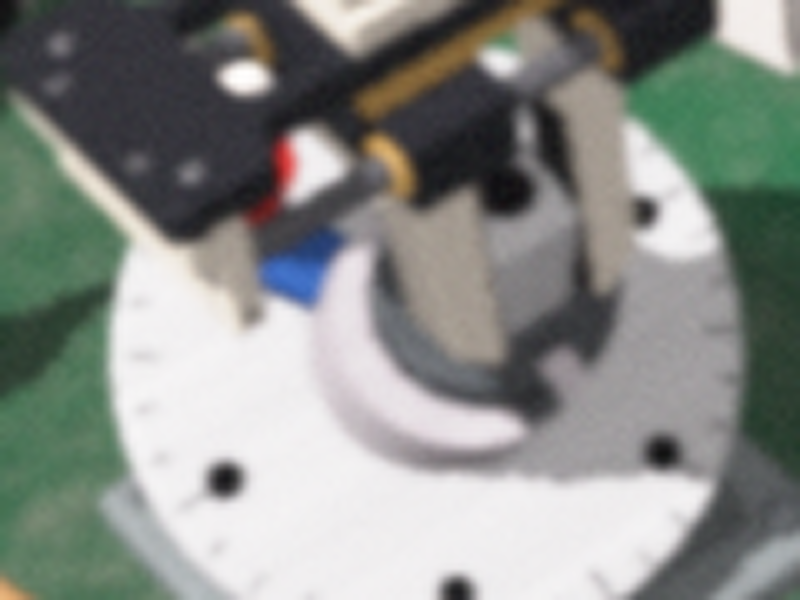

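```bash
python3 -m crank '[[0.015,[0.003,-0.0005,-0.003],0],[0.015,[0.003,-0.0005,-0.004],0],[0.015,[0.003,-0.0005,-0.004],0],[0.015,[0,0,0],0]]'; python3 look.py v7; python3 zoom.py v7
```

```text
time_s: 7.45
tool_pos: [0.5407, 0.1175, 0.1379]
tool_rot: [0.005, -0.642, 0.767, -0.003]
force: [-27.3, -1.8, 88.1]
width: 0.254
7.45 array([0.54066039, 0.11752568, 0.13785556]) [-27.3  -1.8  88.1] [-0.51  5.11 -0.09] 0.2538337190202655
```

View pics/v7z.png

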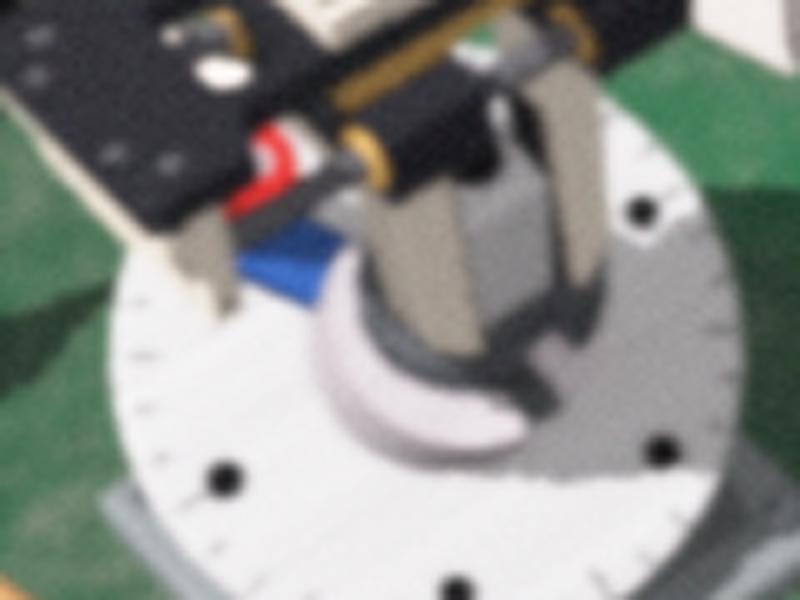

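```bash
python3 -m crank '[[0.015,[-0.004,0.0005,0.004],0],[0.015,[-0.002,0,0.002],0],[0.015,[0,0,0],0]]'
cat > ov.py <<'E'
import sys
from rect import *
n0=sys.argv[1]; piv=np.array(eval(sys.argv[2])); beta=np.radians(float(sys.argv[3])); off=float(sys.argv[4]) # pivot above grip centre
z=np.load(n0+".npz"); im=z["a"].copy(); cal=get_calibration("scene")
ax=np.cos(beta)*n+np.sin(beta)*eu; xx=np.cos(beta)*eu-np.sin(beta)*n; yy=np.cross(ax,xx)
g=piv-off*ax
S=6.667
r=cv2.resize(im[280:370,130:250],(800,600),interpolation=cv2.INTER_CUBIC)
def P(p): q=proj(cal,p); return tuple(int(round(v)) for v in ((q[0]+.5-130)*S,(q[1]+.5-280)*S))
def poly(pts,c): cv2.polylines(r,[np.array([P(p) for p in pts],np.int32)],True,c,1)
for h in(.019,-.023): poly([g+h*ax+a*xx+b*yy for a,b in((.015,.012),(.015,-.012),(-.015,-.012),(-.015,.012))],(0,255,0))
th=np.linspace(0,2*np.pi,40)
for h in(-.023,-.033): poly([g+h*ax+.03*(np.cos(t)*xx+np.sin(t)*yy) for t in th],(255,255,0))
s=np.array([.563,.113,.1127])
poly([s+.034*(np.cos(t)*eu+np.sin(t)*eh) for t in th],(255,0,255))
poly([s+.0185*(np.cos(t)*eu+np.sin(t)*eh) for t in th],(255,0,255))
save(n0+"o",r)
q=piv-s; print("u,w,h",q@eu,q@n,q@eh)
E
python3 look.py v8; python3 ov.py v7 '[.5407,.1175,.1567]' 10 .0035
```

```text
time_s: 7.85
tool_pos: [0.5366, 0.1174, 0.1391]
tool_rot: [0.006, -0.642, 0.767, -0.005]
force: [6.5, -1.1, 22.1]
width: 0.257
7.85 array([0.53658747, 0.11744219, 0.13912365]) [ 6.5 -1.1 22.1] [-0.48 -1.9  -0.03] 0.2571842762986216
u,w,h 0.006606205901006757 0.04908836673465368 0.00047989052673488093
```

View pics/v7o.png

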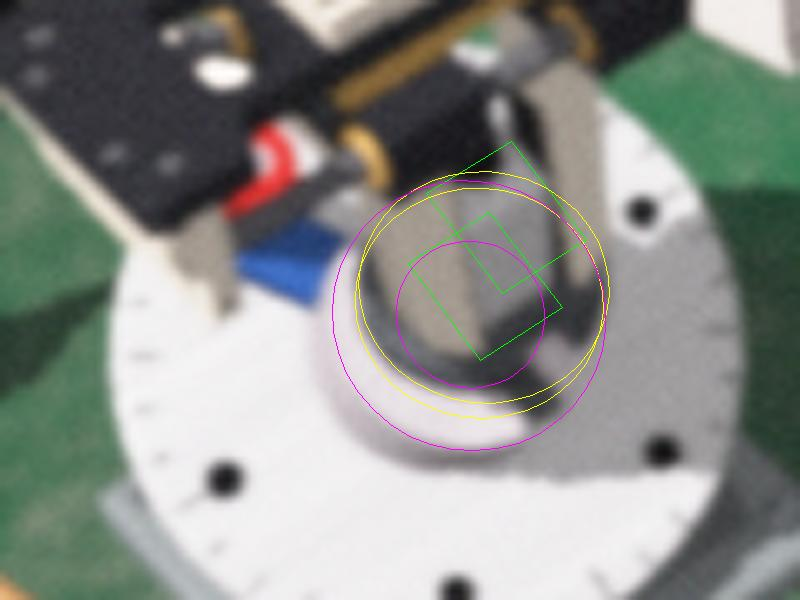

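```bash
python3 ov.py v7 '[.5407,.1175,.1567]' 20 .0035; cp pics/v7o.png pics/v7o20.png; python3 ov.py v7 '[.5407,.1175,.1567]' 28 .0035
python3 -c "
import cv2,numpy as np
a=cv2.imread('pics/v7o20.png')[100:500,250:650];b=cv2.imread('pics/v7o.png')[100:500,250:650]
cv2.imwrite('pics/v7c.png',np.hstack([a,b]))"
```

```text
u,w,h 0.006606205901006757 0.04908836673465368 0.00047989052673488093
u,w,h 0.006606205901006757 0.04908836673465368 0.00047989052673488093
```

View pics/v7c.png

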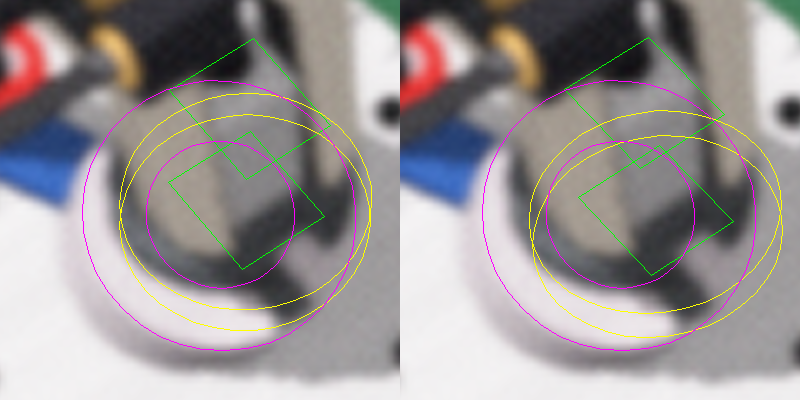

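```bash
for b in 0 -10; do python3 ov.py v7 '[.5407,.1175,.1567]' $b .0035; cp pics/v7o.png pics/v7o_$b.png; done
python3 -c "
import cv2,numpy as np
a=cv2.imread('pics/v7o_0.png')[100:500,250:650];b=cv2.imread('pics/v7o_-10.png')[100:500,250:650]
cv2.imwrite('pics/v7d.png',np.hstack([a,b]))"
```

```text
u,w,h 0.006606205901006757 0.04908836673465368 0.00047989052673488093
u,w,h 0.006606205901006757 0.04908836673465368 0.00047989052673488093
```

View pics/v7d.png

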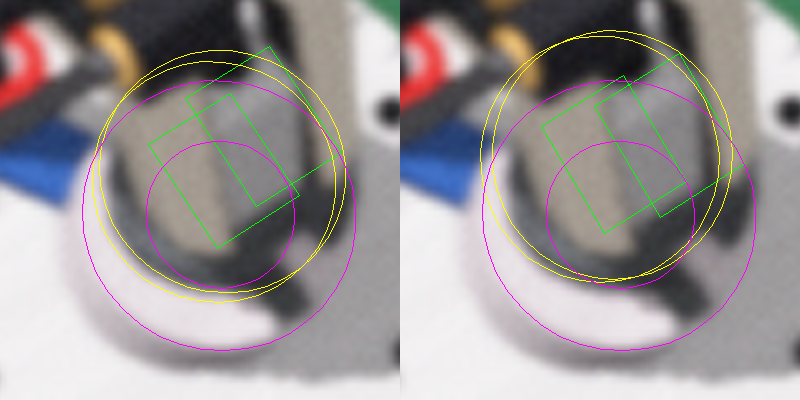

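```bash
python3 zoom.py v8
```

```text
(no output)
```

View pics/v8z.png

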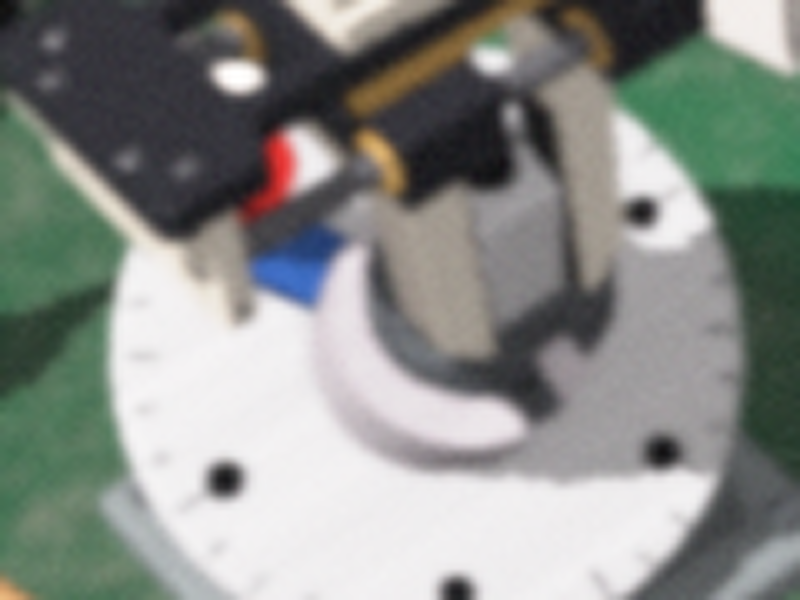

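```bash
cat > face.py <<'E'
import sys
from rect import *
np.set_printoptions(precision=4,suppress=True)
n0=sys.argv[1]; u0,u1,v0,v1=map(int,sys.argv[2:6])
z=np.load(n0+".npz"); d=z["d"]; cal=get_calibration("scene")
pts=np.array([unproj(cal,u,v,d[v,u]) for v in range(v0,v1) for u in range(u0,u1) if d[v,u]>0])
m=np.ones(len(pts),bool)
for _ in range(4):
    c=np.median(pts[m],0) if _==0 else pts[m].mean(0); N=np.linalg.svd(pts[m]-c)[2][2]; r=(pts-c)@N; m=abs(r)<max(2*np.std(r[m]),.001)
N*=-np.sign(N[0]); print(len(pts),m.sum(),"std",r[m].std(),"N",N,"elev",np.degrees(np.arcsin(N[2])),"az",np.degrees(np.arctan2(N[1],N[0])),"c",c)
if len(sys.argv)>6: print(np.round((d[v0:v1,u0:u1])*1000).astype(int))
E
python3 face.py v8 205 213 313 325 p
```

```text
95 90 std 0.0006936475086556952 N [-0.9737  0.1453 -0.1757] elev -10.120452450971126 az 171.51049162651398 c [0.5304 0.1183 0.1579]
[[877 880 880 882 884 889 889 890]
 [876 882 879 883 889 886 892 893]
 [881 884 884 882 888 890 891 897]
 [880 885 886 887 888 892 893 896]
 [885 884 888 890 890 895   0 902]
 [887 887 889 893 895 898 899 896]
 [885 890 890 894 898 899 903 902]
 [887 896 894 895 897 898 900 904]
 [890 892 893 895 900 902 903 907]
 [896 896 898 898 904 902 904 908]
 [895 895 899 900 903 908 908 910]
 [896 900 901 901 907 912 908 915]]
```

```bash
for b in 0 .006; do python3 ov.py v8 '[.545,.116,.1605]' 25 $b; cp pics/v8o.png pics/v8o_$b.png; done
python3 -c "
import cv2,numpy as np
a=cv2.imread('pics/v8o_0.png')[100:500,250:650];b=cv2.imread('pics/v8o_.006.png')[100:500,250:650]
cv2.imwrite('pics/v8d.png',np.hstack([a,b]))"
```

```text
u,w,h 0.012470070479976038 0.049621387990712015 -0.00023493850184474856
u,w,h 0.012470070479976038 0.049621387990712015 -0.00023493850184474856
```

View pics/v8d.png

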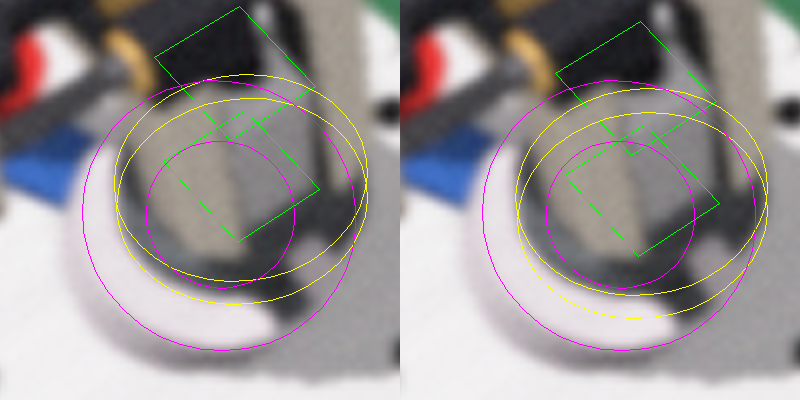

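```bash
python3 zoom.py v5;  python3 face.py v6 207 215 311 325; python3 face.py v7 204 211 312 325
```

```text
110 87 std 0.0007766821693482439 N [-0.9669  0.0695 -0.2457] elev -14.221338836100685 az 175.88623709043742 c [0.5233 0.1196 0.1634]
91 82 std 0.00057795492874092 N [-0.9684  0.1607 -0.1907] elev -10.991866063150555 az 170.57662996215296 c [0.5342 0.1183 0.1565]
```

View pics/v5z.png

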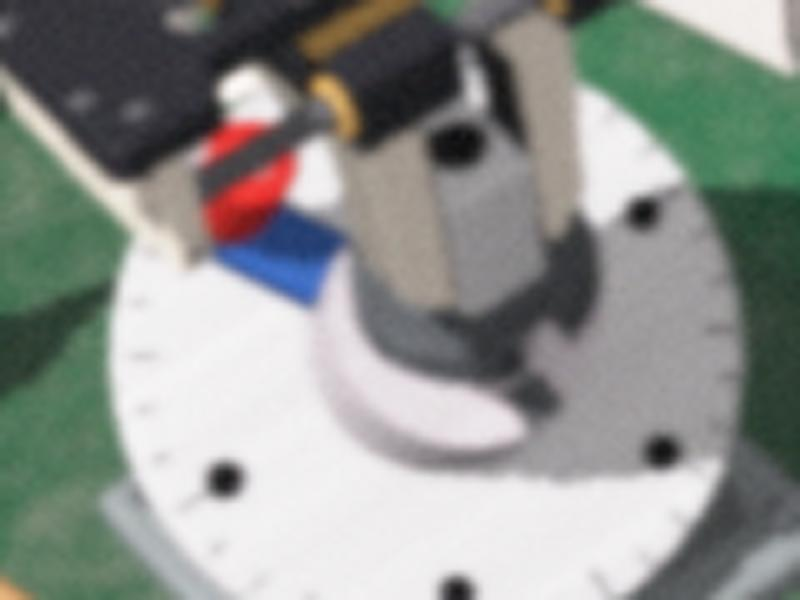

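Run:
```python
from h import *
for n in("v3","v4","v5"):
    z=np.load(n+".npz"); save(n+"z",cv2.resize(z["a"][270:340,150:240],(500,389),interpolation=cv2.INTER_CUBIC))
a=[cv2.imread(f"pics/{n}z.png")[:, :400] for n in("v3","v4")]
cv2.imwrite("pics/v34.png",np.hstack(a))
```

```text
(no output)
```

View pics/v34.png

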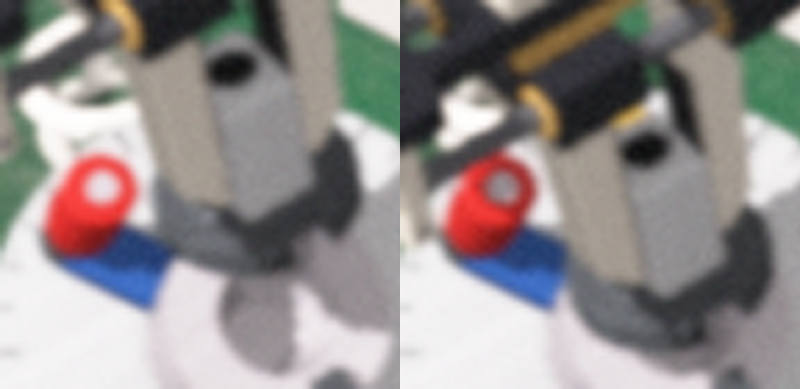

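```bash
python3 face.py v3 192 202 290 304; python3 face.py v4 194 204 302 315; python3 face.py v5 199 209 305 320
```

```text
139 123 std 0.0007238116407593514 N [-0.9815  0.1881 -0.0365] elev -2.0895424792875343 az 169.15077688912675 c [0.5499 0.1178 0.1945]
130 123 std 0.00100553999850078 N [-0.9788  0.2046  0.0043] elev 0.24360489037079927 az 168.19168791733696 c [0.5489 0.119  0.1703]
149 126 std 0.0007766461954474276 N [-0.988   0.1369 -0.0714] elev -4.094733100336145 az 172.11085377056565 c [0.5377 0.1193 0.1676]
```

```bash
python3 -m crank '[[0.015,[0,0,0.015],0],[0.015,[0,0,0.03],0],[0.015,[-0.02,0.004,0.015],0],[0.015,[-0.02,0.004,0],0],[0.015,[0,0,0],0]]'; python3 look.py v9; python3 zoom.py v9
```

```text
time_s: 8.45
tool_pos: [0.4897, 0.1256, 0.1949]
tool_rot: [0.0, -0.642, 0.767, -0.0]
force: [0.1, -0.1, -3.3]
width: 0.258
8.45 array([0.48965604, 0.12555228, 0.19487487]) [ 0.1 -0.1 -3.3] [ 0.05 -0.01  0.01] 0.2575256497655314
```

View pics/v9.png

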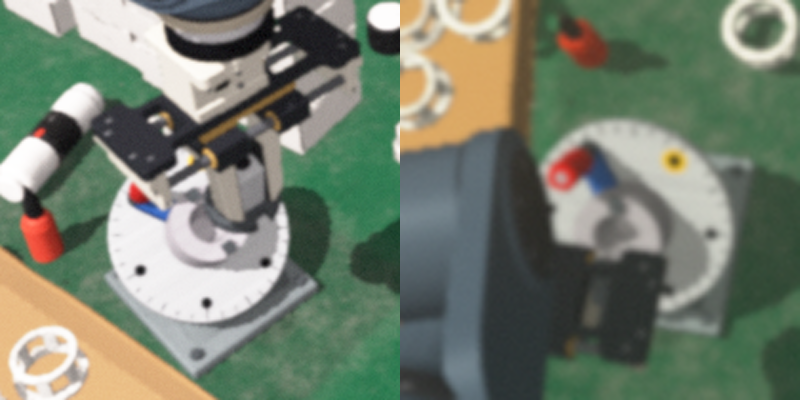

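```bash
python3 - <<'E'
from h import *
z=np.load("v9.npz"); save("v9q",cv2.resize(z["a"][275:345,185:255],(600,600),interpolation=cv2.INTER_CUBIC))
E
python3 face.py v9 215 225 300 314
```

```text
139 118 std 0.000826975847879519 N [-0.9823  0.1499 -0.1119] elev -6.427235885002917 az 171.3227127127011 c [0.4833 0.1313 0.2234]
```

View pics/v9q.png

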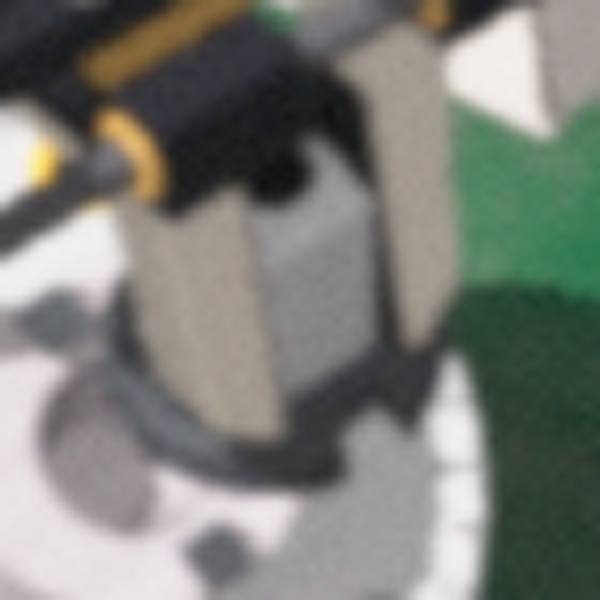

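```bash
python3 face.py v9 217 228 307 319;python3 face.py v9 217 228 296 303; python3 face.py v9 218 226 305 317
```

```text
132 115 std 0.0005234281163767411 N [-0.9594  0.2098 -0.1885] elev -10.866389530529554 az 167.66477386655995 c [0.485  0.1278 0.2085]
77 70 std 0.0011586242281696475 N [-0.3059  0.0017  0.9521] elev 72.18585078013581 az 179.6847748045967 c [0.484  0.1248 0.2349]
96 84 std 0.000507274279630573 N [-0.9688  0.1778 -0.173 ] elev -9.960322729842742 az 169.60227734013736 c [0.4842 0.1283 0.2132]
```

```bash
python3 -m crank '[[0.015,[-0.01,-0.045,0],0],[0.015,[0,-0.048,0],2.6],[0.015,[0,-0.048,0],2.6],[0.015,[0,-0.048,0],0],[0.015,[0,-0.048,0],0]]';python3 -m crank '[[0.015,[0,-0.048,0],0],[0.015,[0.005,-0.048,0],0],[0.015,[0.005,-0.048,0],0],[0.015,[0.005,-0.045,0],0],[0.015,[0.005,-0.044,0],0]]';python3 -m crank '[[0.015,[0,0,0],0],[0.015,[0,0,0],0]]'
python3 - <<'E'
from h import *
a,d=snapshot("scene");b,e=snapshot("top")
save("v10",np.hstack([cv2.resize(a[150:270,320:440],(400,400)),cv2.resize(b[200:320,320:440],(400,400))]))
E
```

```text
time_s: 9.05
tool_pos: [0.4815, -0.1142, 0.1942]
tool_rot: [0.0, -0.676, 0.737, -0.0]
force: [0.6, 0.2, -3.1]
width: 0.253
time_s: 9.55
tool_pos: [0.5013, -0.3476, 0.1937]
tool_rot: [-0.0, -0.675, 0.737, -0.0]
force: [1.4, 0.4, -2.9]
width: 0.256
time_s: 9.75
tool_pos: [0.501, -0.3459, 0.1933]
tool_rot: [-0.0, -0.675, 0.738, 0.0]
force: [0.6, 0.9, -4.0]
width: 0.254
```

View pics/v10.png

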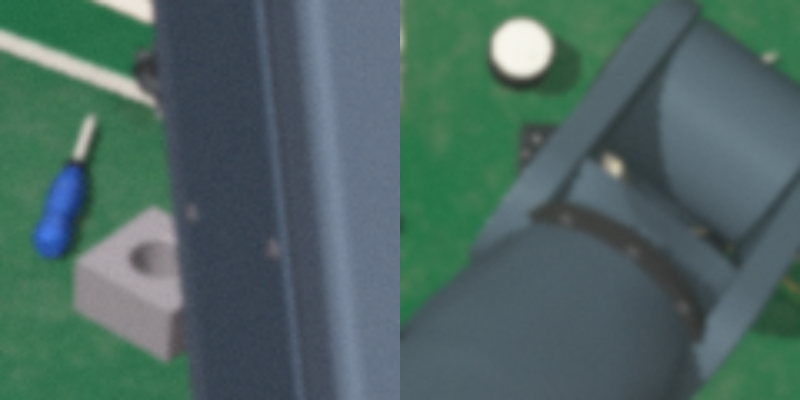

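Run:
```python
from h import *
cal=get_calibration("scene"); M=np.linalg.inv(cal["camera_from_world"])
def onz(u,v,z):
    o=M[:3,3]; p=unproj(cal,u,v,1.); d=p-o; return o+d*(z-o[2])/d[2]
a=onz(320+75/3.333-.5,150+262/3.333-.5,.042); b=onz(320+156/3.333-.5,150+207/3.333-.5,.042); h=onz(320+130/3.333-.5,150+258/3.333-.5,.042)
print(a,b,np.linalg.norm(a-b),h); e=(a-b)/np.linalg.norm(a-b); print(np.degrees(np.arctan2(e[1],e[0])), (a+b)/2-.04*np.array([e[1],-e[0],0]))
```

```text
[ 0.56472765 -0.3107597   0.042     ] [ 0.5531183  -0.39182892  0.042     ] 0.08189625468037194 [ 0.53758143 -0.33497266  0.042     ]
81.85048497101145 [ 0.51932692 -0.34562404  0.042     ]
```

```bash
python3 -m crank '[[0.015,[0,0,-0.04],0],[0.015,[0,0,-0.04],0],[0.015,[0,0,-0.03],0],[0.015,[0,0,-0.01],0],[0.015,[0,0,0],0]]'; python3 -m crank '[[0.015,[0,0,-0.008],0],[0.015,[0,0,-0.004],0],[0.015,[0,0,0],0]]'
```

```text
time_s: 10.35
tool_pos: [0.5011, -0.3439, 0.0735]
tool_rot: [-0.0, -0.676, 0.737, 0.001]
force: [-0.2, -0.5, -2.8]
width: 0.258
time_s: 10.65
tool_pos: [0.5013, -0.3449, 0.0625]
tool_rot: [0.0, -0.676, 0.737, -0.0]
force: [-0.3, -0.2, -2.0]
width: 0.258
```

```bash
python3 -m crank '[[0.015,[0,0,-0.005],0],[0.015,[0,0,-0.004],0],[0.015,[0,0,0],0]]'; python3 -m crank '[[0.04,[0,0,0],0],[0.05,[0,0,0.003],0],[0.06,[0,0,0],0],[0.06,[0,0,0],0],[0.06,[0,0,0],0]]'
```

```text
time_s: 10.95
tool_pos: [0.5026, -0.3456, 0.0541]
tool_rot: [0.001, -0.676, 0.737, -0.002]
force: [5.6, -0.5, 2.3]
width: 0.259
time_s: 11.45
tool_pos: [0.5011, -0.3448, 0.056]
tool_rot: [-0.0, -0.676, 0.737, 0.0]
force: [0.5, -0.2, -0.0]
width: 0.621
```

```bash
python3 -m crank '[[0.06,[0,0,0.045],0],[0.06,[-0.03,-0.01,0.03],0],[0.06,[-0.045,-0.01,0],0],[0.06,[-0.045,-0.01,0],0],[0.06,[-0.045,-0.01,0],0]]'
python3 - <<'E'
from h import *
a,d=snapshot("scene");b,e=snapshot("top");np.savez("v11",a=a,b=b,d=d,e=e)
save("v11",np.hstack([cv2.resize(a[170:270,320:420],(400,400)),cv2.resize(b[210:310,330:430],(400,400))]))
E
```

```text
time_s: 11.95
tool_pos: [0.3346, -0.3849, 0.1313]
tool_rot: [-0.0, -0.676, 0.737, -0.0]
force: [-0.1, -1.0, 0.7]
width: 0.645
```

View pics/v11.png

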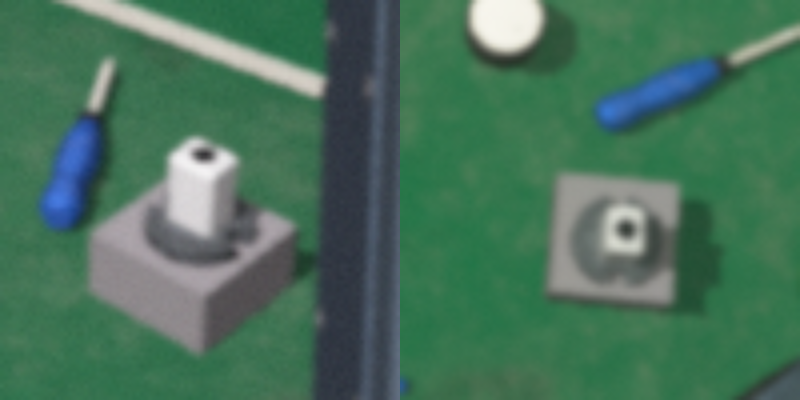

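```bash
python3 - <<'E'
from h import *
np.set_printoptions(precision=4,suppress=True)
for c,u,v,k,dk in(("top",386.25,266.75,"b","e"),("scene",370.5,208.0,"a","d")):
    cal=get_calibration(c); M=np.linalg.inv(cal["camera_from_world"])
    o=M[:3,3]; p=unproj(cal,u,v,1.); d=p-o; print(c,o+d*(.094-o[2])/d[2])
    print([r["location"] for n in("arbor_grip","arbor_seat") for r in pinpoint(c,n)[:1]])
    z=np.load("v11.npz");D=z[dk]; 
    vv,uu=np.mgrid[195:280,355:400]; P=np.array([unproj(cal,a,b,D[b,a]) for b in range(195,285) for a in range(355,400) if D[b,a]>0])
    f=P[(abs(P[:,2]-.094)<.004)]; print(len(f),f.mean(0))
    # -x face in scene
    if c=="scene":
        f=P[(P[:,2]>.06)&(P[:,2]<.088)&(np.linalg.norm(P[:,:2]-[.52,-.345],axis=1)<.03)]; print(len(f)); m=f[:,0]<.512; q=f[m]; print(q.mean(0))
E
python3 face.py v11 367 374 214 224 p
```

```text
top [ 0.5159 -0.3462  0.094 ]
[[0.5158, -0.3474, 0.0751], [0.5167, -0.3496, 0.0399]]
89 [ 0.5146 -0.3442  0.093 ]
scene [ 0.5179 -0.3479  0.094 ]
[[0.5146, -0.3462, 0.0746], [0.517, -0.3475, 0.0432]]
102 [ 0.5166 -0.3436  0.0934]
168
[ 0.5048 -0.34    0.0742]
69 57 std 0.0011242704207752108 N [-0.0003 -0.9996  0.0285] elev 1.6324252443738954 az -90.0153464598662 c [ 0.5102 -0.3337  0.0785]
[[1212 1211 1207 1204 1203 1202 1206]
 [1212 1207 1205 1208 1203 1200 1202]
 [1210 1208 1208 1204 1206 1211 1203]
 [1212 1213 1211 1210 1207 1204 1208]
 [1216 1212 1210 1209 1208 1206 1209]
 [1219 1216 1218 1210 1210 1209 1208]
 [1217 1217 1215    0 1210 1207 1213]
 [1219 1218 1217 1216 1211 1210 1213]
 [1221 1224 1216 1217 1211 1214 1218]
 [1226 1218 1222 1216 1218 1215 1221]]
```

```bash
python3 -m crank '[[0.06,[0.045,0.01,0],0],[0.06,[0.045,0.01,0],0],[0.06,[0.045,0.01,0],0],[0.06,[0.046,0.009,0],0],[0.06,[0,0,0],0]]';python3 -m crank '[[0.06,[0,0,-0.035],0],[0.06,[0,0,-0.03],0],[0.04,[0,0,0],0],[0.015,[0,0,0],0],[0.015,[0,0,0],0]]'
```

```text
time_s: 12.75
tool_pos: [0.5225, -0.3434, 0.1307]
tool_rot: [0.0, -0.678, 0.735, -0.001]
force: [-0.5, 0.2, -0.6]
width: 0.646
time_s: 13.25
tool_pos: [0.5181, -0.3463, 0.0678]
tool_rot: [0.0, -0.676, 0.737, -0.001]
force: [-0.2, -0.9, 0.0]
width: 0.432
```

```bash
python3 -m crank '[[0.04,[-0.001,0,-0.003],0],[0.015,[0,0,0],0],[0.015,[0,0,0],0],[0.015,[0,0,0],0],[0.015,[0,0,0],0]]'
```

```text
time_s: 13.75
tool_pos: [0.5163, -0.3461, 0.0635]
tool_rot: [0.0, -0.676, 0.737, -0.0]
force: [-0.5, -0.3, 3.8]
width: 0.257
```

```bash
python3 -m crank '[[0.015,[0,0,0.04],0],[0.015,[0,0,0.04],0],[0.015,[0,0,0.04],0],[0.015,[-0.01,0.04,0.025],0],[0.015,[-0.01,0.045,0],-2.6]]';python3 -m crank '[[0.015,[-0.006,0.045,0],-2.6],[0.015,[0,0.048,0],0],[0.015,[0,0.048,0],0],[0.015,[0,0.048,0],0],[0.015,[0,0.048,0],0]]';python3 -m crank '[[0.015,[0,0.048,0],0],[0.015,[0.01,0.048,0],0],[0.015,[0.012,0.045,0],0],[0.015,[0,0.005,0],0],[0.015,[0,0,0],0]]'
```

```text
time_s: 14.25
tool_pos: [0.4969, -0.2613, 0.2112]
tool_rot: [0.001, -0.658, 0.753, -0.003]
force: [1.5, 1.0, -2.6]
width: 0.253
time_s: 14.75
tool_pos: [0.4895, -0.0219, 0.2079]
tool_rot: [-0.0, -0.641, 0.767, 0.0]
force: [0.8, -0.2, -3.6]
width: 0.256
time_s: 15.25
tool_pos: [0.5117, 0.1231, 0.2075]
tool_rot: [-0.001, -0.642, 0.766, 0.0]
force: [-0.7, -0.9, -3.4]
width: 0.255
```

Down to just over the hub's lower rim for the pre-tilt.

```bash
python3 -m crank '[[0.015,[0,0,-0.04],0],[0.015,[0.001,-0.001,-0.03],0],[0.015,[0,0,-0.012],0],[0.015,[0,0,0],0]]'; python3 look.py v12
python3 - <<'E'
from h import *
z=np.load("v12.npz"); save("v12q",cv2.resize(z["a"][280:370,160:250],(600,600),interpolation=cv2.INTER_CUBIC))
E
```

```text
time_s: 15.65
tool_pos: [0.5124, 0.12, 0.125]
tool_rot: [-0.001, -0.641, 0.768, 0.001]
force: [0.5, -0.1, -2.6]
width: 0.256
15.65 array([0.51236494, 0.1200425 , 0.1250309 ]) [ 0.5 -0.1 -2.6] [ 0.06 -0.02 -0.  ] 0.2555077115531127
```

View pics/v12q.png

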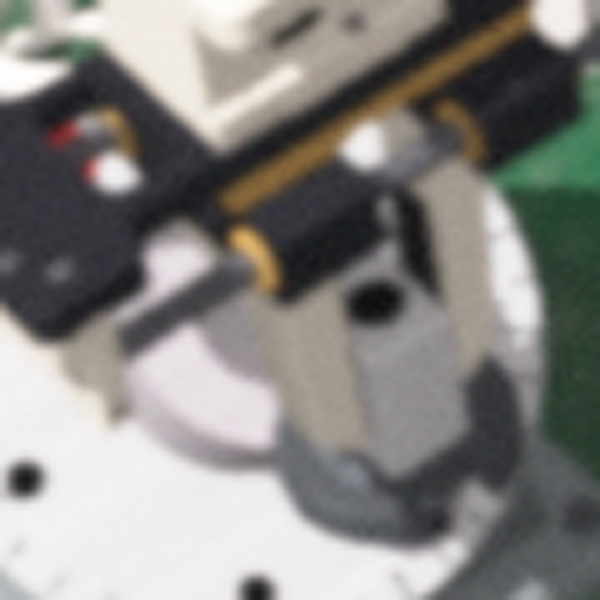

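```bash
python3 -m crank '[[0.015,[0.001,0.002,-0.005],0],[0.015,[-0.003,0,-0.003],0],[0.015,[-0.004,0.001,-0.004],0],[0.015,[-0.004,0.001,-0.004],0],[0.015,[0,0,0],0]]'; python3 look.py v13
python3 - <<'E'
from h import *
z=np.load("v13.npz"); save("v13q",cv2.resize(z["a"][280:370,160:250],(600,600),interpolation=cv2.INTER_CUBIC))
E
```

```text
time_s: 16.25
tool_pos: [0.5022, 0.1253, 0.1096]
tool_rot: [-0.001, -0.642, 0.767, 0.0]
force: [0.7, 0.6, -2.9]
width: 0.259
16.25 array([0.5022207 , 0.12527424, 0.10959604]) [ 0.7  0.6 -2.9] [ 0.01  0.08 -0.01] 0.2586740642601167
```

View pics/v13q.png

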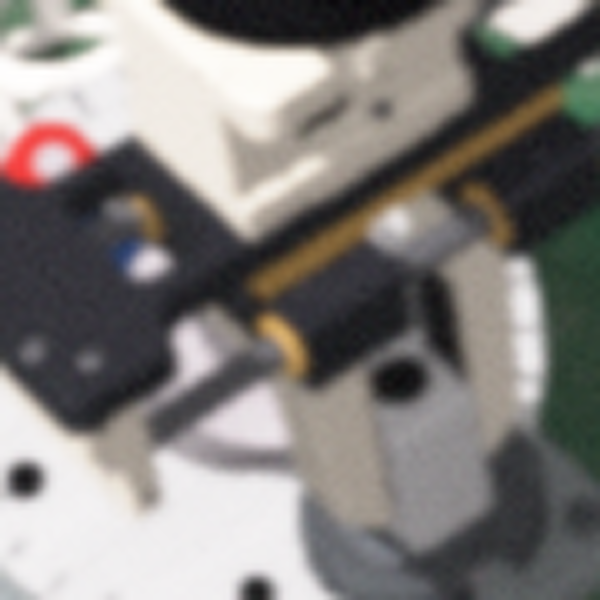

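```bash
python3 -m crank '[[0.015,[0,0,0.02],0],[0.015,[0.013,-0.003,0],0],[0.015,[0,0,-0.004],0],[0.015,[0,0,-0.003],0],[0.015,[0,0,0],0]]'; python3 -m crank '[[0.015,[0,0,-0.003],0],[0.015,[0,0,0],0]]'
```

```text
time_s: 16.85
tool_pos: [0.5153, 0.1221, 0.1221]
tool_rot: [-0.001, -0.642, 0.767, 0.0]
force: [0.6, -0.7, -3.0]
width: 0.257
time_s: 17.05
tool_pos: [0.5157, 0.1222, 0.1196]
tool_rot: [-0.0, -0.642, 0.767, 0.0]
force: [-0.6, -0.1, -3.1]
width: 0.256
```

```bash
python3 -m crank '[[0.015,[0.001,0,-0.003],0],[0.015,[0,0,0],0]]'; python3 look.py v14
python3 - <<'E'
from h import *
z=np.load("v14.npz"); save("v14q",cv2.resize(z["a"][280:370,160:250],(600,600),interpolation=cv2.INTER_CUBIC))
E
```

```text
time_s: 17.25
tool_pos: [0.5162, 0.1221, 0.1164]
tool_rot: [-0.001, -0.642, 0.767, 0.001]
force: [-3.6, -0.7, -5.4]
width: 0.257
17.25 array([0.51618121, 0.1220952 , 0.1164052 ]) [-3.6 -0.7 -5.4] [-0.01  0.75  0.04] 0.2566257539455033
```

View pics/v14q.png

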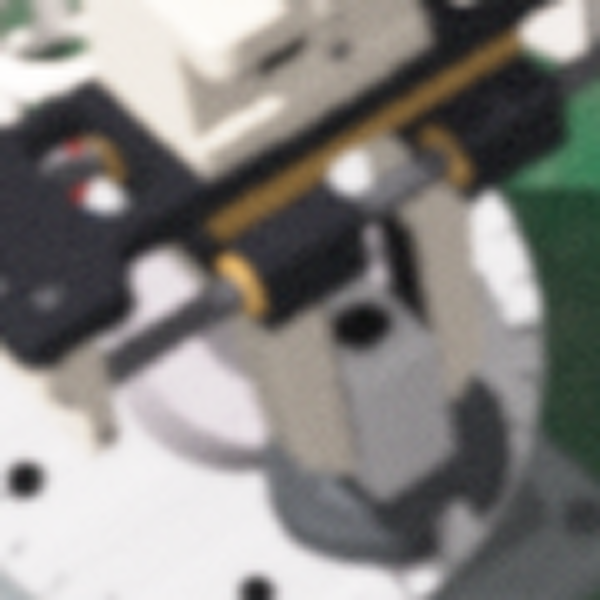

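```bash
python3 -m crank '[[0.015,[-0.003,0,0],0],[0.015,[0,0,-0.002],0],[0.015,[0,0,0],0]]'; python3 -m crank '[[0.015,[0,0,-0.002],0],[0.015,[0,0,0],0]]'; python3 look.py v15;  python3 - <<'E'
from h import *
z=np.load("v15.npz"); save("v15q",cv2.resize(z["a"][280:370,160:250],(600,600),interpolation=cv2.INTER_CUBIC))
E
```

```text
time_s: 17.65
tool_pos: [0.5146, 0.1222, 0.1153]
tool_rot: [0.001, -0.642, 0.767, -0.0]
force: [-0.2, 0.3, -3.0]
width: 0.255
time_s: 17.85
tool_pos: [0.5143, 0.1222, 0.113]
tool_rot: [0.0, -0.641, 0.767, -0.0]
force: [1.4, -0.1, -3.1]
width: 0.252
17.85 array([0.51426606, 0.1221557 , 0.11297737]) [ 1.4 -0.1 -3.1] [ 0.09 -0.02  0.01] 0.2524688567234401
```

View pics/v15q.png

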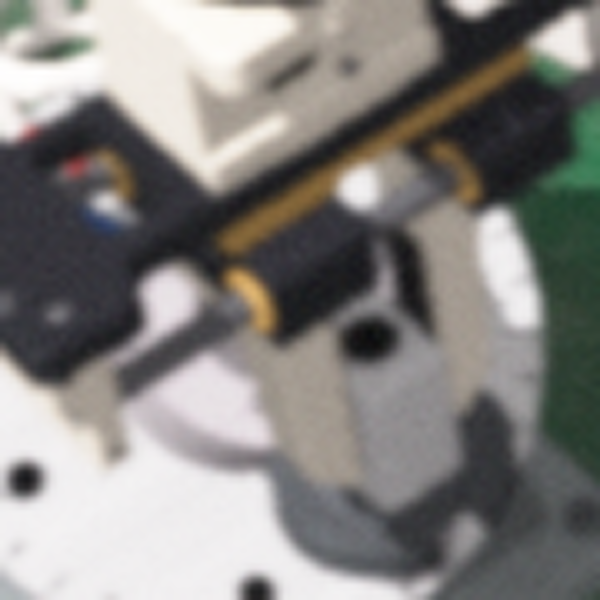

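```bash
python3 face.py v15 217 227 337 350; python3 face.py v15 214 222 323 329
python3 - <<'E'
from rect import *
z=np.load("v15.npz"); im=z["a"]; cal=get_calibration("scene"); S=6.667
def show(name,g,beta,s):
    r=cv2.resize(im[280:370,160:250],(600,600),interpolation=cv2.INTER_CUBIC)
    b=np.radians(beta); ax=np.cos(b)*n+np.sin(b)*eu; xx=np.cos(b)*eu-np.sin(b)*n; yy=np.cross(ax,xx)
    P=lambda p:[int(round(v)) for v in ((proj(cal,p)-[160,280]+.5)*S)]
    poly=lambda pts,c:cv2.polylines(r,[np.array([P(p) for p in pts],np.int32)],True,c,1)
    for h in(.019,-.023): poly([g+h*ax+a*xx+c*yy for a,c in((.015,.012),(.015,-.012),(-.015,-.012),(-.015,.012))],(0,255,0))
    th=np.linspace(0,2*np.pi,40)
    for h in(-.023,-.033): poly([g+h*ax+.03*(np.cos(t)*xx+np.sin(t)*yy) for t in th],(255,255,0))
    for R in(.034,.0185): poly([s+R*(np.cos(t)*eu+np.sin(t)*eh) for t in th],(255,0,255))
    return r
s=np.array([.563,.113,.1127]); g=np.array([.5143,.1222,.1318-.0073])
a=show("a",g,35,s); 
save("v15o",a)
E
```

```text
130 114 std 0.0007087182071099899 N [-0.9885  0.1514 -0.0019] elev -0.10859807865557841 az 171.29125074946182 c [0.5013 0.1251 0.1257]
48 48 std 0.002654580208914947 N [-0.4133  0.622  -0.665 ] elev -41.68557209471106 az 123.60080520117232 c [0.5191 0.1124 0.1434]
```

View pics/v15o.png

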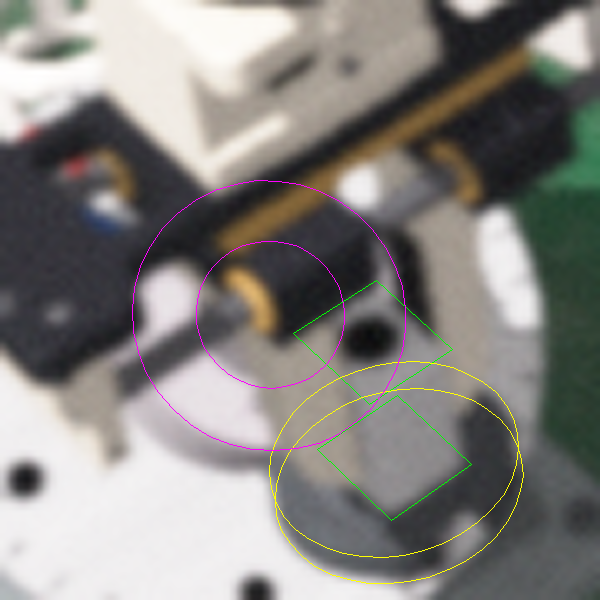

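Run:
```python
from rect import *
np.set_printoptions(precision=1,suppress=True)
z=np.load("v15.npz"); d=z["d"]; cal=get_calibration("scene"); s=np.array([.563,.113,.1127])
def q(x,y):
    u=160+x/6.667-.5; v=280+y/6.667-.5
    p=[unproj(cal,a,b,d[b,a]) for a in range(int(u),int(u)+2) for b in range(int(v),int(v)+2) if d[b,a]>0]
    p=np.median(p,0); r=p-s; return p*1000,np.array([r@eu,r@n,r@eh])*1000
for nm,pt in dict(hub1=(200,390),hub2=(230,420),hub3=(160,380),hub4=(250,400),fl1=(295,480),fl2=(310,510),fl3=(340,530),fl4=(490,420),fl5=(290,500),fing=(300,400),hubrim=(190,440),plate=(100,520),dog=(465,525)).items(): print(nm,pt,*q(*pt))
```

```text
hub1 (200, 390) [564.  137.2 107.6] [-5.6 -2.3 24. ]
hub2 (230, 420) [555.6 138.2 101.6] [-16.   -2.4  23.5]
hub3 (160, 380) [534.  168.1 159.9] [-4.3 60.6 49.1]
hub4 (250, 400) [554.7 131.4 103.5] [-14.6  -1.   16.7]
fl1 (295, 480) [529.8 141.4 101.2] [-37.5  12.2  22.1]
fl2 (310, 510) [521.  145.4 101.2] [-45.2  17.6  24.4]
fl3 (340, 530) [510.8 145.3 100.9] [-53.5  23.   22.6]
fl4 (490, 420) [504.7 100.3 100.8] [-52.   21.9 -22.8]
fl5 (290, 500) [527.  146.  100.2] [-41.   13.4  26.1]
fing (300, 400) [510.7 148.8 150.4] [-25.8  64.1  25.9]
hubrim (190, 440) [565.4 143.5  92.8] [-13.9 -14.6  30.4]
plate (100, 520) [579.3 164.3  72.5] [-17.3 -36.9  53.4]
dog (465, 525) [522.2  97.1  43.1] [-70.5 -35.6 -22.8]
```

```bash
python3 -m crank '[[0.015,[-0.005,0,0.04],0],[0.015,[-0.005,0,0.04],0],[0.015,[-0.005,-0.035,0.015],0],[0.015,[0,-0.048,0],0],[0.015,[0,-0.048,0],0]]';python3 -m crank '[[0.015,[0,-0.048,0],0],[0.015,[0,-0.048,0],0],[0.015,[0,-0.048,0],0],[0.015,[0,-0.048,0],0],[0.015,[0,-0.048,0],0]]';python3 -m crank '[[0.015,[0.005,-0.048,0],0],[0.015,[0.005,-0.046,0],0],[0.015,[0.005,0,-0.02],0],[0.015,[0,0,-0.02],0],[0.015,[0,0,0],0]]'
```

```text
time_s: 18.45
tool_pos: [0.4992, -0.01, 0.209]
tool_rot: [0.001, -0.642, 0.767, -0.001]
force: [1.5, -0.1, -3.5]
width: 0.256
time_s: 18.95
tool_pos: [0.4989, -0.2509, 0.2083]
tool_rot: [0.0, -0.641, 0.767, -0.0]
force: [1.9, 0.4, -3.8]
width: 0.259
time_s: 19.45
tool_pos: [0.5129, -0.3422, 0.1653]
tool_rot: [-0.001, -0.641, 0.767, 0.002]
force: [0.1, -0.2, -2.9]
width: 0.256
```

```bash
python3 -m crank '[[0.015,[0,-0.002,-0.04],0],[0.015,[0,0,-0.035],0],[0.015,[0,0,-0.006],0],[0.015,[0,0,0],0]]';python3 -m crank '[[0.015,[-0.006,0.001,0],0],[0.015,[-0.006,0.001,0],0],[0.015,[0,0,0],0]]'
```

```text
time_s: 19.85
tool_pos: [0.5143, -0.3447, 0.0876]
tool_rot: [-0.0, -0.642, 0.767, 0.0]
force: [-0.0, 0.5, -3.0]
width: 0.256
time_s: 20.15
tool_pos: [0.5033, -0.3436, 0.0898]
tool_rot: [0.001, -0.641, 0.767, -0.003]
force: [4.0, 0.4, -1.1]
width: 0.259
```

```bash
python3 -m crank '[[0.015,[-0.006,0.001,-0.002],0],[0.015,[-0.006,0.001,0],0],[0.015,[0,0,0],0]]';python3 - <<'E'
from h import *
a,d=snapshot("scene")
save("v16",cv2.resize(a[150:270,320:480],(800,600)))
E
```

```text
time_s: 20.45
tool_pos: [0.4914, -0.3419, 0.0878]
tool_rot: [0.001, -0.641, 0.767, -0.003]
force: [4.3, -0.0, -0.3]
width: 0.26
```

View pics/v16.png

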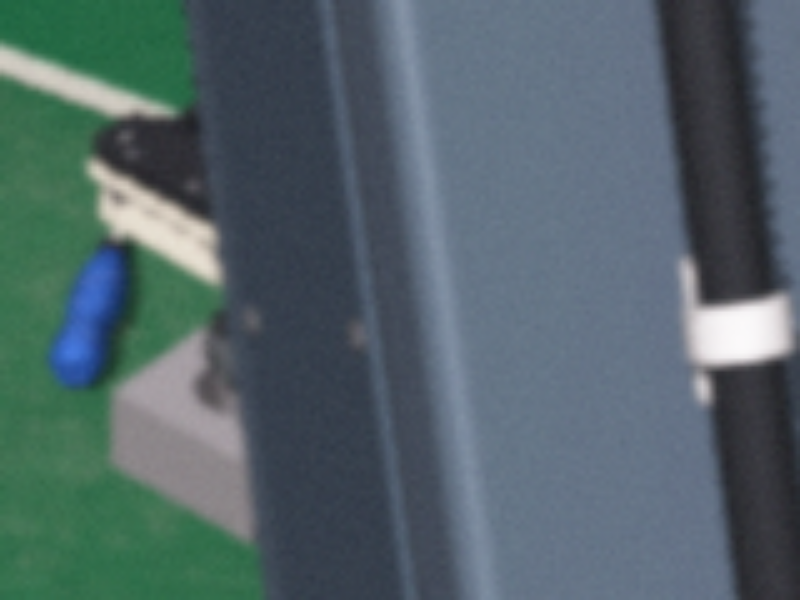

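```bash
python3 -m crank '[[0.015,[-0.005,0.001,-0.003],0],[0.015,[-0.005,0.001,-0.003],0],[0.015,[-0.004,0.0005,-0.003],0],[0.015,[0,0,0],0]]'
```

```text
time_s: 20.9
tool_pos: [0.4773, -0.3394, 0.0783]
tool_rot: [0.001, -0.641, 0.767, -0.003]
force: [5.3, -1.5, 3.8]
width: 0.259
```

```bash
python3 -m crank '[[0.015,[-0.001,0,0.01],0],[0.015,[0,0,0.04],0],[0.015,[0,0,0.045],0],[0.015,[0,0.03,0.03],0],[0.015,[0,0.048,0],0]]';python3 -m crank '[[0.015,[0,0.048,0],0],[0.015,[0,0.048,0],0],[0.015,[0,0.048,0],0],[0.015,[0,0.048,0],0],[0.015,[0,0.048,0],0]]';python3 -m crank '[[0.015,[0,0.048,0],0],[0.015,[0,0.048,0],0],[0.015,[0.01,0.048,0],0],[0.015,[0.01,0,0],0],[0.015,[0,0,0],0]]'; python3 look.py v17
python3 - <<'E'
from h import *
z=np.load("v17.npz"); save("v17q",cv2.resize(z["a"][275:365,160:250],(600,600),interpolation=cv2.INTER_CUBIC))
E
```

```text
time_s: 21.4
tool_pos: [0.476, -0.2618, 0.2058]
tool_rot: [0.001, -0.641, 0.768, -0.003]
force: [1.4, 1.4, -3.1]
width: 0.254
time_s: 21.9
tool_pos: [0.474, -0.0186, 0.2017]
tool_rot: [-0.001, -0.641, 0.767, 0.0]
force: [0.9, 0.6, -2.8]
width: 0.258
time_s: 22.4
tool_pos: [0.4952, 0.1242, 0.2014]
tool_rot: [-0.0, -0.642, 0.766, -0.0]
force: [0.1, -0.4, -3.6]
width: 0.255
22.4 array([0.49518775, 0.1242133 , 0.20138636]) [ 0.1 -0.4 -3.6] [-0.    0.09 -0.05] 0.25520907212805277
```

View pics/v17q.png

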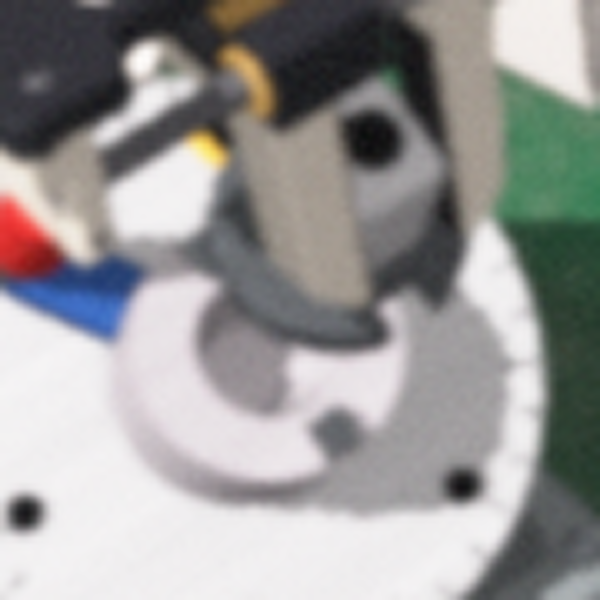

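```bash
python3 face.py v17 216 225 303 312
cat > ov2.py <<'E'
import sys
from rect import *
n0=sys.argv[1]; x0,y0=int(sys.argv[2]),int(sys.argv[3])
z=np.load(n0+".npz"); im=z["a"]; cal=get_calibration("scene"); S=6.667*400/600
def show(g,beta,s):
    r=cv2.resize(im[y0:y0+90,x0:x0+90],(400,400),interpolation=cv2.INTER_CUBIC)
    b=np.radians(beta); ax=np.cos(b)*n+np.sin(b)*eu; xx=np.cos(b)*eu-np.sin(b)*n; yy=np.cross(ax,xx)
    P=lambda p:[int(round(v)) for v in ((proj(cal,p)-[x0,y0]+.5)*S)]
    poly=lambda pts,c:cv2.polylines(r,[np.array([P(p) for p in pts],np.int32)],True,c,1)
    for h in(.019,-.023): poly([g+h*ax+a*xx+c*yy for a,c in((.015,.012),(.015,-.012),(-.015,-.012),(-.015,.012))],(0,255,0))
    th=np.linspace(0,2*np.pi,40)
    for h in(-.023,-.033): poly([g+h*ax+.03*(np.cos(t)*xx+np.sin(t)*yy) for t in th],(255,255,0))
    for R in(.034,.0185): poly([s+R*(np.cos(t)*eu+np.sin(t)*eh) for t in th],(255,0,255))
    return r
s=np.array([.563,.113,.1127]); tcp=np.array(eval(sys.argv[4])); out=[]
for be,off,dx in eval(sys.argv[5]):
    b=np.radians(be); ax=np.cos(b)*n+np.sin(b)*eu; xx=np.cos(b)*eu-np.sin(b)*n
    g=tcp+[0,0,.0188]-off*ax+dx*xx; out.append(show(g,be,s))
    print("g",g,"uwh",[(g-s)@e for e in(eu,n,eh)])
save(n0+"o",np.hstack(out))
E
python3 ov2.py v17 160 275 '[.4952,.1242,.2014]' '[(0,.0073,0),(8,.0073,0)]'
```

```text
81 66 std 0.0003697125390087972 N [-0.8802  0.1681 -0.4438] elev -26.346267748120148 az 169.18520993742573 c [0.4922 0.1235 0.2108]
g [0.49932093 0.12345853 0.21422019] uwh [np.float64(0.005374046204800099), np.float64(0.12017032062856821), np.float64(-0.0009833545844122125)]
g [0.49846175 0.12361312 0.21369565] uwh [np.float64(0.004358082567791611), np.float64(0.12024136372675477), np.float64(-0.0009833545844122158)]
```

View pics/v17o.png

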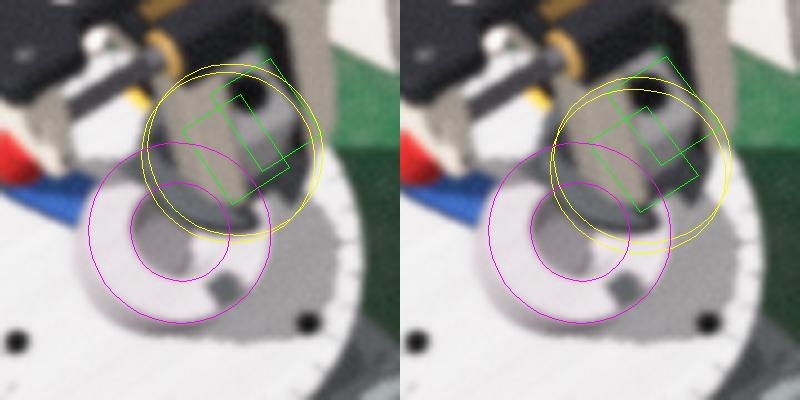

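```bash
python3 ov2.py v17 160 275 '[.4952,.1242,.2014]' '[(8,.0043,.006),(8,.0013,.006)]'
```

```text
g [0.50238285 0.1229076  0.21909261] uwh [np.float64(0.010717210283121212), np.float64(0.1223771293272191), np.float64(-0.0009833545844122194)]
g [0.50104241 0.12314878 0.22176563] uwh [np.float64(0.011134729586001427), np.float64(0.1253479335334438), np.float64(-0.000983354584412214)]
```

View pics/v17o.png

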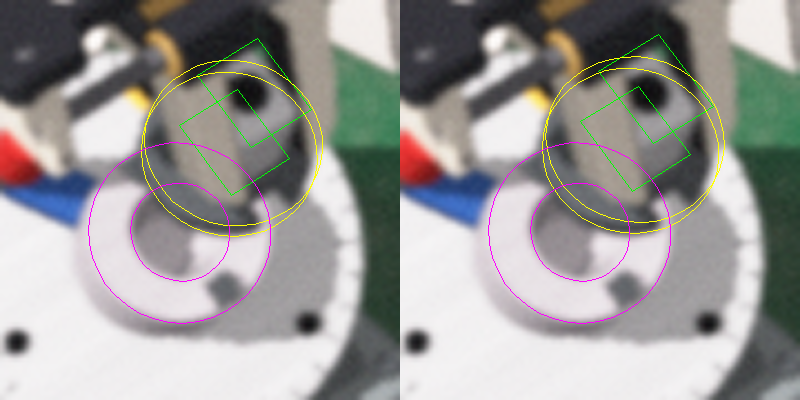

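```bash
python3 -m crank '[[0.015,[0.013,-0.002,-0.02],0],[0.015,[0.013,-0.002,-0.02],0],[0.015,[0.008,-0.001,-0.0125],0],[0.015,[0,0,0],0]]'; python3 look.py v18
python3 - <<'E'
from h import *
o=get_obs()["tool_pos"]; print(o)
z=np.load("v18.npz"); save("v18q",cv2.resize(z["a"][275:365,150:240],(600,600),interpolation=cv2.INTER_CUBIC))
E
```

```text
time_s: 22.9
tool_pos: [0.5287, 0.1174, 0.1472]
tool_rot: [-0.001, -0.641, 0.768, 0.001]
force: [-0.9, 0.2, -2.8]
width: 0.252
22.9 array([0.52866   , 0.11739976, 0.14720679]) [-0.9  0.2 -2.8] [ 0.05  0.03 -0.03] 0.25206129971141117
[0.52888011 0.11810766 0.14897665]
```

View pics/v18q.png

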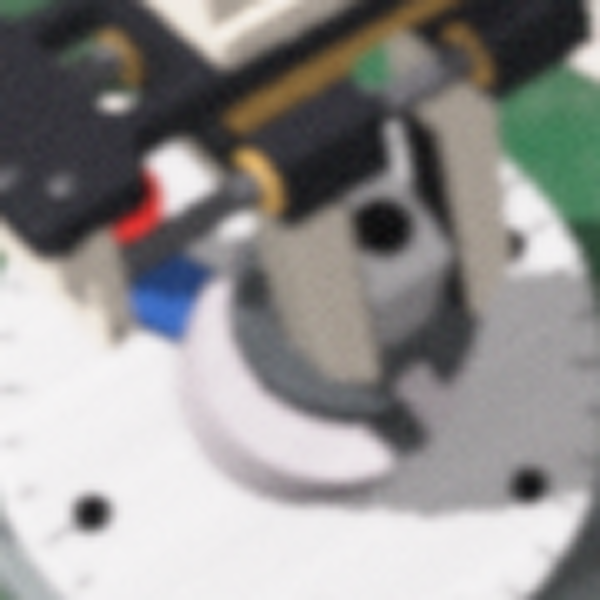

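```bash
python3 -m crank '[[0.015,[0.002,0,-0.005],0],[0.015,[0.002,-0.001,-0.005],0],[0.015,[0,0,0],0]]'; python3 -m crank '[[0.015,[0.002,0,-0.005],0],[0.015,[0,0,0],0]]'
```

```text
time_s: 23.3
tool_pos: [0.533, 0.1176, 0.1383]
tool_rot: [-0.0, -0.642, 0.767, 0.0]
force: [0.2, 0.3, -2.5]
width: 0.256
time_s: 23.5
tool_pos: [0.5356, 0.1177, 0.1334]
tool_rot: [0.0, -0.642, 0.767, -0.0]
force: [1.3, 0.0, -1.6]
width: 0.255
```

```bash
python3 -m crank '[[0.015,[0.001,0,-0.004],0],[0.015,[0,0,-0.003],0],[0.015,[0,0,0],0]]'; python3 look.py v19
python3 - <<'E'
from h import *
z=np.load("v19.npz"); save("v19q",cv2.resize(z["a"][275:365,150:240],(600,600),interpolation=cv2.INTER_CUBIC))
E
```

```text
time_s: 23.8
tool_pos: [0.5368, 0.1177, 0.1273]
tool_rot: [0.001, -0.642, 0.767, -0.0]
force: [-1.1, -1.1, 3.4]
width: 0.254
23.8 array([0.5367708 , 0.11773368, 0.12729003]) [-1.1 -1.1  3.4] [-0.13 -0.09 -0.04] 0.2544013772289188
```

View pics/v19q.png

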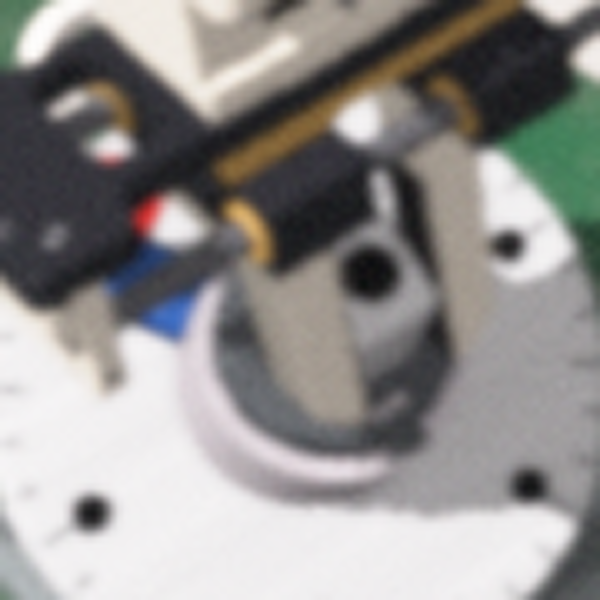

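```bash
python3 -m crank '[[0.015,[0,0,-0.003],0],[0.015,[0,0,0],0]]'; python3 -m crank '[[0.015,[0,0,-0.003],0],[0.015,[0,0,0],0]]'
```

```text
time_s: 24.1
tool_pos: [0.536, 0.1179, 0.1241]
tool_rot: [0.0, -0.642, 0.767, 0.0]
force: [-3.1, -0.3, 5.8]
width: 0.258
time_s: 24.3
tool_pos: [0.5364, 0.1178, 0.1226]
tool_rot: [0.0, -0.642, 0.767, -0.0]
force: [-9.2, -1.6, 23.3]
width: 0.255
```

```bash
python3 look.py v20
python3 - <<'E'
from h import *
z=np.load("v20.npz"); save("v20q",cv2.resize(z["a"][275:365,150:240],(600,600),interpolation=cv2.INTER_CUBIC))
E
python3 ov2.py v20 150 275 '[.5364,.1178,.1226]' '[(0,.0043,.006),(4,.0043,.006)]'
```

```text
24.3 array([0.53644468, 0.11780977, 0.12260974]) [-9.2 -1.6 23.3] [-0.23  1.49 -0.09] 0.25544726362053305
g [0.54366463 0.11649289 0.1413191 ] uwh [np.float64(0.0003202834964547243), np.float64(0.03471321100813028), np.float64(1.3684825751451134e-05)]
g [0.54364138 0.11649707 0.14080441] uwh [np.float64(5.714960914028257e-06), np.float64(0.03430514674954825), np.float64(1.3684825751481288e-05)]
```

View pics/v20q.png

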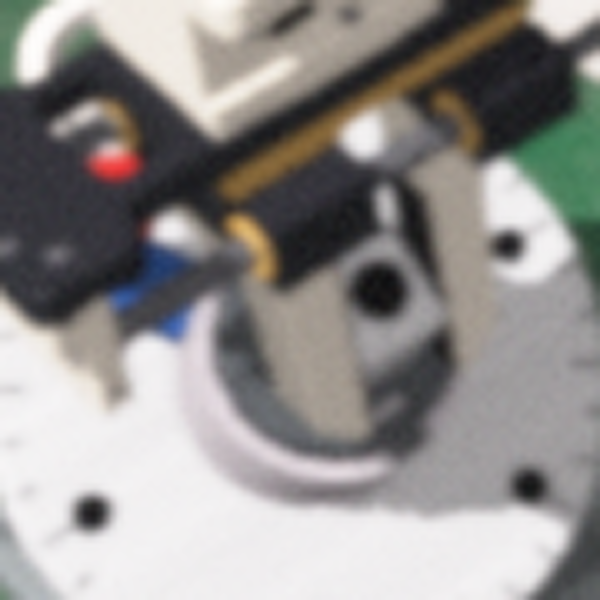

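View pics/v20o.png

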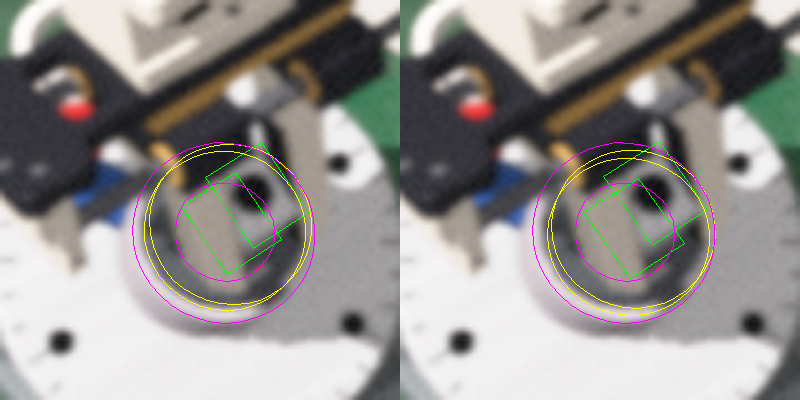

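```bash
python3 -m crank '[[0.034,[0,0,0],0],[0.04,[0,0,0],0],[0.04,[0,0,0],0],[0.04,[0,0,0.03],0],[0.04,[0,0,0.04],0]]'; python3 -m crank '[[0.02,[-0.02,0.004,0.02],0],[0.0,[-0.02,0,0],0],[0.0,[0,0,0],0]]'; python3 look.py v21
python3 - <<'E'
from h import *
z=np.load("v21.npz"); save("v21q",cv2.resize(z["a"][275:365,150:240],(600,600),interpolation=cv2.INTER_CUBIC))
E
```

```text
time_s: 24.9
tool_pos: [0.535, 0.1175, 0.1897]
tool_rot: [-0.002, -0.641, 0.767, 0.001]
force: [1.3, -0.1, 0.9]
width: 0.432
time_s: 25.2
tool_pos: [0.4948, 0.1218, 0.211]
tool_rot: [-0.0, -0.642, 0.767, 0.0]
force: [0.3, 0.3, -1.0]
width: 0.224
25.2 array([0.49482287, 0.12180172, 0.21095263]) [ 0.3  0.3 -1. ] [0.08 0.03 0.02] 0.22353620535627783
```

View pics/v21q.png

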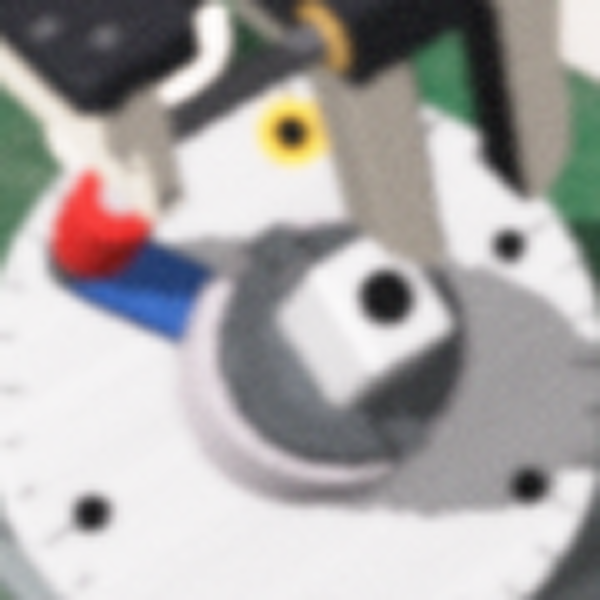

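```bash
cat > seat.py <<'E'
import sys
from rect import *
np.set_printoptions(precision=4,suppress=True)
z=np.load(sys.argv[1]+".npz"); d=z["d"]; cal=get_calibration("scene"); s=np.array([.563,.113,.1127])
C=np.array([[unproj(cal,u,v,d[v,u])-s if d[v,u]>0 else [9,9,9] for u in range(130,260)] for v in range(250,400)]).reshape(-1,3)
U,W,H=C@eu,C@n,C@eh; r=np.hypot(U,H)
pl=(r<.079)&(r>.04)&(abs(W+.035)<.006); pp=C[pl]
def fit(c):
    m=c.mean(0); 
    for _ in range(3):
        N=np.linalg.svd(c-m)[2][2]; N*=np.sign(N@n); q=abs((c-m)@N)<.0025; c=c[q]; m=c.mean(0)
    return N,m,len(c)
N0,m0,k=fit(pp); print("plate",k,"w",m0@n,"ang",np.degrees(np.arccos(N0@n)))
for nm,lo,hi,rm in(("hub",.03,.038,.036),("flange",.040,.05,.031),("top",.08,.093,.03)):
    h=(C-m0)@N0; c=C[(h>lo)&(h<hi)&(r<rm)]
    if len(c)>8:
        N,m,k=fit(c); print(nm,k,"height over plate",(m-m0)@N0*1000,"uh",m@eu*1000,m@eh*1000,"tilt u,h deg",np.degrees([(N-N0)@eu,(N-N0)@eh]))
h=(C-m0)@N0; print(np.histogram(h[r<.03],bins=np.arange(.03,.1,.003)))
E
python3 seat.py v21
```

```text
plate 3348 w -0.03518146691599427 ang 0.014543916573897408
hub 202 height over plate 33.97736320670765 uh 2.879956417900045 12.848366262071401 tilt u,h deg [ 0.16   -0.1485]
flange 485 height over plate 43.917946386810144 uh -2.392184407668908 8.220633011524516 tilt u,h deg [-0.1099 -0.4381]
top 225 height over plate 85.9128290566972 uh -1.3576789342652602 2.223962567011633 tilt u,h deg [-2.2945  3.628 ]
(array([  4,  15,  20, 100, 323, 137,  11,  17,   9,  12,  10,  10,  13,
        14,  13,  13,  11,  40, 166,  58,   3,   0,   0]), array([0.03 , 0.033, 0.036, 0.039, 0.042, 0.045, 0.048, 0.051, 0.054,
       0.057, 0.06 , 0.063, 0.066, 0.069, 0.072, 0.075, 0.078, 0.081,
       0.084, 0.087, 0.09 , 0.093, 0.096, 0.099]))
```

Run:
```python
import numpy as np
np.set_printoptions(precision=3,suppress=True)
for c in("scene","top"):
    P=np.load(c+"P.npy").reshape(-1,3)
    m=(P[:,0]>.6)&(P[:,0]<.72)&(P[:,1]>-.2)&(P[:,1]<.05)&(P[:,2]>.15); q=P[m]
    print(c,"tower ymax",np.percentile(q[:,1],[90,99,99.8]),"zmax",q[:,2].max())
    for xs in((.62,.66),(.66,.7)):
        k=q[(q[:,0]>xs[0])&(q[:,0]<xs[1])]; print(xs,len(k),np.percentile(k[:,1],[50,99]) if len(k) else '')
    m=(P[:,0]>.5)&(P[:,0]<.75)&(P[:,1]>.03)&(P[:,1]<.32)&(P[:,2]>.1)&(np.linalg.norm(P-[.59,.11,.11],axis=1)>.1); q=P[m]; print(len(q),q[:,2].max() if len(q) else '', q[np.argsort(-q[:,2])[:5]])
```

```text
scene tower ymax [-0.075 -0.072 -0.071] zmax 0.4862595264142988
(0.62, 0.66) 5633 [-0.129 -0.074]
(0.66, 0.7) 3037 [-0.172 -0.072]
0  []
top tower ymax [-0.085 -0.076 -0.074] zmax 0.4877456912972964
(0.62, 0.66) 1690 [-0.139 -0.076]
(0.66, 0.7) 1123 [-0.142 -0.076]
0  []
```

```bash
python3 -m crank '[[0.045,[0,0,0.015],0],[0.045,[0.04,0.006,0],0],[0.045,[0.04,0.006,0],0],[0.045,[0.03,0.004,0],0],[0.045,[0,0,-0.02],0]]'; python3 -m crank '[[0.045,[0,0,0],0],[0.045,[0,0,0],0]]'; python3 look.py v22;  python3 - <<'E'
from h import *
z=np.load("v22.npz"); save("v22q",cv2.resize(z["a"][255:345,120:210],(600,600),interpolation=cv2.INTER_CUBIC))
E
```

```text
time_s: 25.8
tool_pos: [0.6106, 0.1378, 0.206]
tool_rot: [0.002, -0.641, 0.767, -0.001]
force: [0.2, 0.3, -1.5]
width: 0.475
time_s: 26.0
tool_pos: [0.6061, 0.1375, 0.205]
tool_rot: [-0.001, -0.641, 0.767, 0.0]
force: [0.4, 0.1, -0.6]
width: 0.483
26.0 array([0.60610887, 0.13748461, 0.20500559]) [ 0.4  0.1 -0.6] [0.03 0.03 0.  ] 0.48280368533348633
```

View pics/v22q.png

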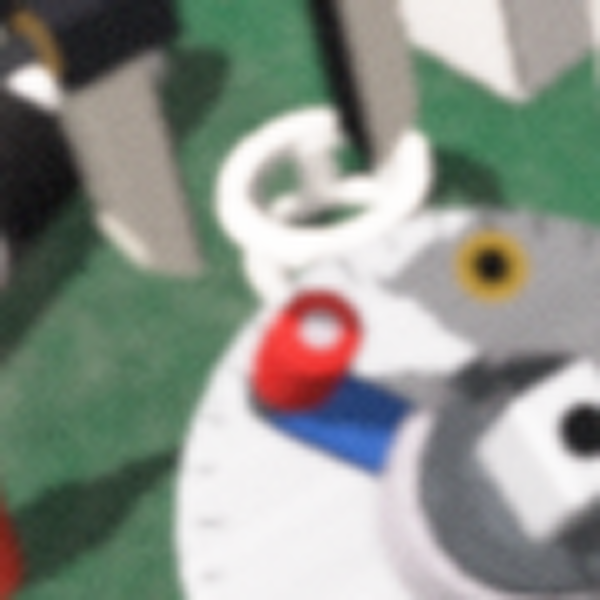

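Run:
```python
from rect import *
cal=get_calibration("scene"); s=np.array([.563,.113,.1127])
f=lambda p:(proj(cal,p)-[120,255]+.5)*6.667
for w in(-.007,.0123,.031): print(w,f(s+.0554*eu+.032*eh+w*n))
print(f([.6061,.1375,.205]),f([.6045,.1375,.157]))
```

```text
-0.007 [298.70078905 369.12964255]
0.0123 [311.71797919 348.15188944]
0.031 [324.78086161 327.10050131]
[274.57395709 198.33058247] [315.92801787 343.9254302 ]
```

```bash
python3 -m crank '[[0.045,[-0.001,0,-0.035],0],[0.045,[0,0,-0.02],0],[0.045,[0,0,-0.01],0],[0.045,[0,0,0],0]]'; python3 look.py v23;  python3 - <<'E'
from h import *
z=np.load("v23.npz"); save("v23q",cv2.resize(z["a"][255:345,120:210],(600,600),interpolation=cv2.INTER_CUBIC))
E
```

```text
time_s: 26.5
tool_pos: [0.6049, 0.1376, 0.1403]
tool_rot: [-0.0, -0.642, 0.767, 0.0]
force: [0.6, -0.2, -0.1]
width: 0.485
26.5 array([0.60485567, 0.13758156, 0.14030682]) [ 0.6 -0.2 -0.1] [0.04 0.03 0.02] 0.48467126924268183
```

View pics/v23q.png

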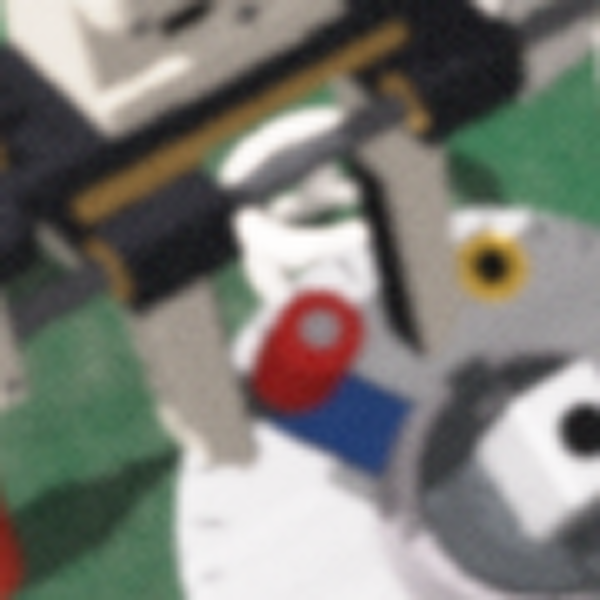

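```bash
python3 -m crank '[[0.02,[0,0,-0.002],0],[0.01,[0,0,0],0],[0.01,[0,0,0],0],[0.01,[0,0,0],0],[0.01,[0,0,0],0]]'; python3 -m crank '[[0.01,[0,0,0],0]]'
```

```text
time_s: 27.1
tool_pos: [0.6054, 0.1378, 0.1391]
tool_rot: [0.0, -0.642, 0.767, -0.0]
force: [-0.3, 0.4, 3.1]
width: 0.231
time_s: 27.2
tool_pos: [0.6054, 0.1378, 0.1391]
tool_rot: [0.0, -0.642, 0.767, -0.0]
force: [-0.6, 0.0, 4.4]
width: 0.229
```

```bash
python3 -m crank '[[0.01,[-0.0035,0.0006,0.005],0],[0.01,[-0.0035,0.0007,0.005],0],[0.01,[0,0,0],0],[0.01,[0,0,0],0]]'; python3 look.py v24;  python3 - <<'E'
from h import *
z=np.load("v24.npz"); save("v24q",cv2.resize(z["a"][255:345,120:210],(600,600),interpolation=cv2.INTER_CUBIC))
E
```

```text
time_s: 27.6
tool_pos: [0.599, 0.1389, 0.1482]
tool_rot: [0.001, -0.642, 0.767, -0.001]
force: [8.4, 1.1, -7.6]
width: 0.227
27.6 array([0.59901065, 0.13887457, 0.14823749]) [ 8.4  1.1 -7.6] [ 0.16 -1.43  0.  ] 0.22737560379107818
```

View pics/v24q.png

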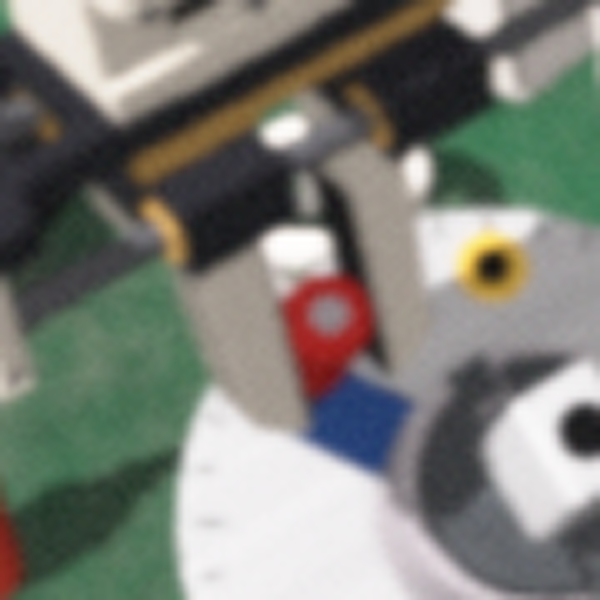

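```bash
python3 -m crank '[[0.01,[-0.001,0,0.0015],0],[0.01,[0,0,0],0]]'
python3 - <<'E'
from rect import *
s=np.array([.563,.113,.1127]); p=np.array(get_obs()["tool_pos"])+[0,0,.0188]-s; f=np.array(get_obs()["force"])
print([x@p*1000 for x in(eu,n,eh)],[x@f for x in(eu,n,eh)])
# arc steps
R=.064
for th in range(0,61,10):
    a=np.radians(30-th); c=R*(np.cos(a)*eu+np.sin(a)*eh); c0=R*(np.cos(np.radians(30))*eu+np.sin(np.radians(30))*eh)
    print(th,np.round((c-c0)*1000,1))
E
```

```text
time_s: 27.9
tool_pos: [0.598, 0.139, 0.1496]
tool_rot: [0.001, -0.641, 0.767, -0.001]
force: [9.2, 0.9, -8.0]
width: 0.227
[np.float64(56.418285555969554), np.float64(28.549730060426562), np.float64(31.75701175349504)] [np.float64(2.7437932064295056), np.float64(-11.656236415332309), np.float64(2.5131419086807796)]
0 [0. 0. 0.]
10 [  2.  -10.6   2.7]
20 [  2.4 -21.7   4.4]
30 [  1.2 -32.7   4.9]
40 [ -1.5 -43.5   4.4]
50 [ -5.7 -53.7   2.7]
60 [-11.3 -63.    0. ]
```

```bash
python3 -m crank '[[0.01,[0.0012,-0.005,0.0015],0],[0.01,[0.0008,-0.0056,0.0012],0],[0.01,[0.0004,-0.0056,0.001],0],[0.01,[0,-0.0055,0.0007],0],[0.01,[0,0,0],0]]'
cat > st.py <<'E'
from rect import *
s=np.array([.563,.113,.1127]); o=get_obs(); p=np.array(o["tool_pos"])+[0,0,.0188]-s; f=np.array(o["force"])
u,w,h=[x@p*1000 for x in(eu,n,eh)]
print("uwh",np.round([u,w,h],1),"F",np.round([x@f for x in(eu,n,eh)],1),"ang",round(30-np.degrees(np.arctan2(h,u)),1),"R",round(np.hypot(u,h),1))
E
python3 st.py
```

```text
time_s: 28.4
tool_pos: [0.6006, 0.1164, 0.1541]
tool_rot: [0.001, -0.641, 0.767, -0.001]
force: [9.4, -0.8, -8.2]
width: 0.226
uwh [64.3 28.4 10. ] F [  2.9 -12.1   0.9] ang 21.2 R 65.1
```

```bash
python3 -m crank '[[0.01,[-0.0004,-0.0055,0.0004],0],[0.01,[-0.0008,-0.0055,0.0001],0],[0.01,[-0.0012,-0.0054,-0.0001],0],[0.01,[-0.0015,-0.0054,-0.0004],0],[0.01,[0,0,0],0]]'; python3 st.py;  python3 -m crank '[[0.01,[-0.0019,-0.0052,-0.0007],0],[0.01,[-0.0023,-0.005,-0.001],0],[0.01,[0,0,0],0]]'; python3 st.py
```

```text
time_s: 28.9
tool_pos: [0.5965, 0.0944, 0.154]
tool_rot: [0.0, -0.641, 0.767, -0.001]
force: [9.3, -3.7, -7.8]
width: 0.224
uwh [ 64.1  28.4 -12.4] F [  3.5 -12.   -2. ] ang 40.9 R 65.3
time_s: 29.2
tool_pos: [0.5921, 0.0842, 0.1522]
tool_rot: [0.0, -0.641, 0.767, -0.001]
force: [8.1, -4.2, -8.0]
width: 0.229
uwh [ 61.1  28.4 -23.2] F [  2.6 -11.6  -2.7] ang 50.8 R 65.3
```

```bash
python3 -m crank '[[0.01,[-0.0026,-0.0042,-0.0013],0],[0.01,[-0.0028,-0.004,-0.0014],0],[0.01,[0,0,0],0],[0.01,[0,0,0],0]]'; python3 st.py; python3 look.py v25;  python3 - <<'E'
from h import *
z=np.load("v25.npz"); save("v25q",cv2.resize(z["a"][265:355,140:230],(600,600),interpolation=cv2.INTER_CUBIC))
E
```

```text
time_s: 29.6
tool_pos: [0.587, 0.0759, 0.1497]
tool_rot: [0.0, -0.641, 0.767, -0.001]
force: [8.2, -5.6, -8.2]
width: 0.226
uwh [ 56.7  28.4 -32.2] F [  2.7 -11.9  -4.1] ang 59.6 R 65.2
29.6 array([0.58696454, 0.07594615, 0.14968203]) [ 8.2 -5.6 -8.2] [-1.   -1.47 -0.08] 0.22575480523798075
```

View pics/v25q.png

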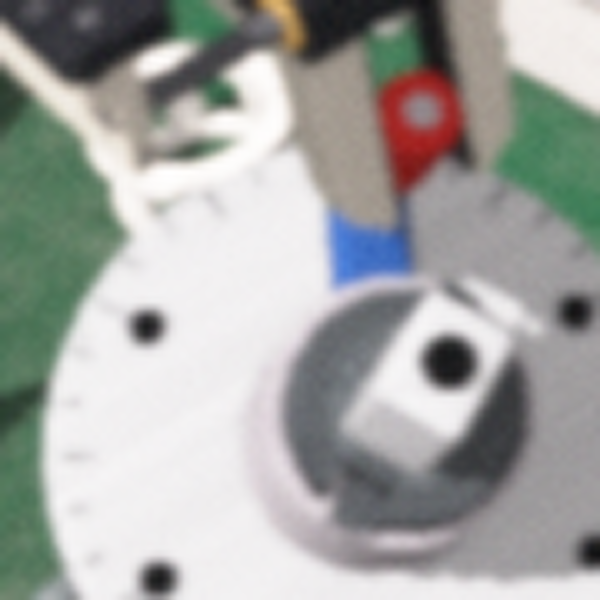

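```bash
python3 -m crank '[[0.01,[0.0014,-0.0002,-0.002],0],[0.01,[0.0014,-0.0003,-0.0021],0],[0.01,[0,0,0],0]]'; python3 st.py;python3 -m crank '[[0.01,[0.0011,-0.0002,-0.0016],0],[0.01,[0,0,0],0]]'; python3 st.py
```

```text
time_s: 30.0
tool_pos: [0.5899, 0.0755, 0.1455]
tool_rot: [0.0, -0.641, 0.767, -0.001]
force: [8.1, -5.1, -5.7]
width: 0.228
uwh [ 56.7  23.3 -32.1] F [ 4.  -9.8 -3.5] ang 59.5 R 65.2
time_s: 30.2
tool_pos: [0.591, 0.0754, 0.144]
tool_rot: [0.0, -0.641, 0.767, -0.001]
force: [7.2, -4.8, -5.7]
width: 0.228
uwh [ 56.8  21.4 -32.1] F [ 3.3 -9.2 -3.4] ang 59.5 R 65.2
```

```bash
python3 -m crank '[[0.01,[0.0014,-0.0002,-0.002],0],[0.01,[0.0014,-0.0003,-0.002],0],[0.01,[0,0,0],0]]'; python3 st.py
```

```text
time_s: 30.5
tool_pos: [0.5938, 0.0749, 0.1401]
tool_rot: [0.0, -0.641, 0.767, -0.001]
force: [6.6, -5.2, -3.7]
width: 0.231
uwh [ 56.8  16.6 -32. ] F [ 4.  -7.3 -4. ] ang 59.4 R 65.2
```

Nearly home (7.3 N). Release and back off along the finger direction.

```bash
python3 -m crank '[[0.03,[0,0,0],0],[0.045,[0,0,0],0],[0.045,[0,0,0],0],[0.045,[0,0,0],0]]'; python3 -m crank '[[0.045,[0,0,0.03],0],[0.045,[0,0,0.04],0],[0.045,[-0.02,0,0.03],0],[0.045,[-0.045,0,0.02],0],[0.045,[-0.045,0,0],0]]';python3 -m crank '[[0.045,[-0.045,0,0],0],[0.045,[-0.045,0,0],0],[0.045,[0,0,0],0]]'; python3 look.py v26; python3 seat.py v26
python3 - <<'E'
from h import *
z=np.load("v26.npz"); save("v26q",cv2.resize(z["a"][265:355,140:230],(600,600),interpolation=cv2.INTER_CUBIC))
E
```

```text
time_s: 30.9
tool_pos: [0.5926, 0.0759, 0.1405]
tool_rot: [-0.0, -0.642, 0.767, 0.0]
force: [-0.3, 0.1, -0.0]
width: 0.476
time_s: 31.4
tool_pos: [0.4825, 0.0759, 0.2627]
tool_rot: [0.002, -0.642, 0.767, -0.001]
force: [0.6, -0.3, -0.1]
width: 0.486
time_s: 31.7
tool_pos: [0.3886, 0.076, 0.2604]
tool_rot: [-0.0, -0.642, 0.767, 0.0]
force: [0.9, 0.2, 0.5]
width: 0.488
31.7 array([0.38856297, 0.07596143, 0.26040352]) [0.9 0.2 0.5] [ 0.   -0.07  0.01] 0.48813911476300037
plate 3891 w -0.035118264280964165 ang 0.07643295893687599
hub 220 height over plate 33.680581619764354 uh 1.8677724921331391 9.637859127181446 tilt u,h deg [-0.2848 -0.0232]
flange 512 height over plate 43.698588795485016 uh -1.0652192723255458 5.351803211891638 tilt u,h deg [-0.1644  0.1267]
top 253 height over plate 85.47570332911941 uh 0.22037242807520613 1.7019304313946104 tilt u,h deg [0.1012 1.2308]
(array([  9,  10,  18, 111, 369, 119,  18,   8,  10,  11,   9,  11,   9,
         8,  13,  13,  10,  43, 191,  47,   0,   0,   0]), array([0.03 , 0.033, 0.036, 0.039, 0.042, 0.045, 0.048, 0.051, 0.054,
       0.057, 0.06 , 0.063, 0.066, 0.069, 0.072, 0.075, 0.078, 0.081,
       0.084, 0.087, 0.09 , 0.093, 0.096, 0.099]))
```

View pics/v26q.png

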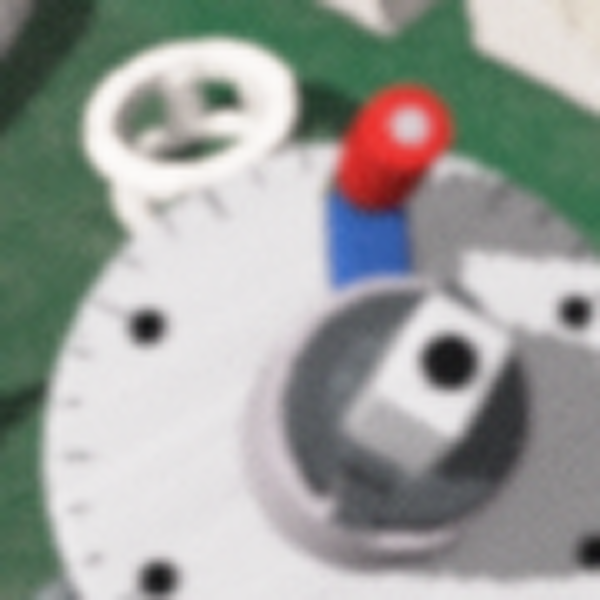

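View pics/v26.png

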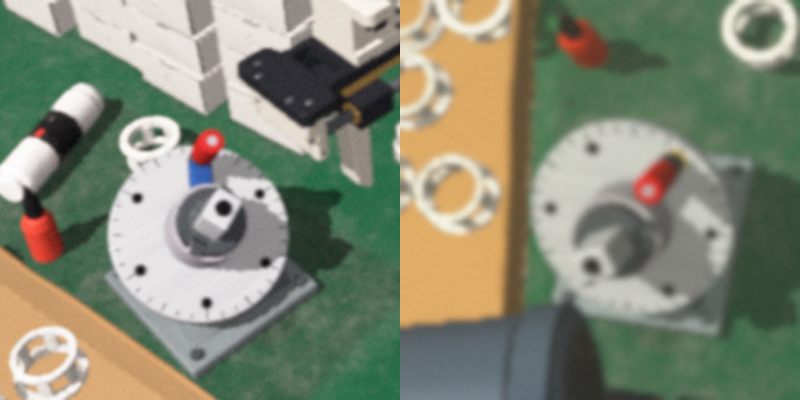

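Run:
```python
from rect import *
np.set_printoptions(precision=4,suppress=True)
s=np.array([.563,.113,.1127]); cal=get_calibration("scene")
for nm,d,hh in(("before",np.load("scene0.npz")["d"],.032),("pulled",None,0),("after",np.load("v26.npz")["d"],-.032)):
    if d is None: continue
    C=np.array([unproj(cal,u,v,d[v,u])-s for v in range(250,400) for u in range(120,260) if d[v,u]>0])
    U,W,H=C@eu,C@n,C@eh
    k=(np.hypot(U-.0554,H-hh)<.014)&(W>.018)
    print(nm,k.sum(),"top pct",np.percentile(W[k],[50,75,90])*1000,"uh",np.median(U[k])*1000,np.median(H[k])*1000)
for c in("scene","top"):
    snapshot(c)
    for n_ in("knob_mid","arbor_seat","spindle","ring_gauge","puck_b","tape_1"):
        r=pinpoint(c,n_); 
        if r: 
            p=np.array(r[0]["location"]); print(c,n_,p,round(r[0]["confidence"],2),"uwh",*[round(float((p-s)@e)*1000,1) for e in(eu,n,eh)])
print(get_obs()["time_s"])
```

```text
before 166 top pct [28.3116 29.4868 30.6676] uh 55.92663953822315 33.691498544205054
after 158 top pct [28.062  29.6046 30.9022] uh 56.25050253127149 -29.03077465501887
scene knob_mid [0.6012 0.0763 0.1549] 0.6 uwh 60.3 9.3 -29.4
scene arbor_seat [0.5622 0.1133 0.1141] 0.67 uwh 0.1 1.6 0.2
scene spindle [0.5608 0.1143 0.116 ] 0.86 uwh -0.1 4.1 0.9
scene ring_gauge [ 0.5446 -0.1407 -0.0013] 0.43 uwh -43.4 -108.8 -252.9
scene tape_1 [ 0.4938 -0.5039 -0.0032] 0.83 uwh -32.8 -118.5 -619.4
top knob_mid [0.5928 0.0722 0.1546] 0.44 uwh 54.0 13.4 -34.9
top arbor_seat [0.5629 0.1094 0.1117] 0.89 uwh -0.1 -1.1 -3.6
top spindle [0.5636 0.1095 0.1154] 0.88 uwh 2.5 1.5 -3.3
top ring_gauge [ 0.5391 -0.1444 -0.0023] 0.54 uwh -47.9 -106.9 -257.6
top tape_1 [ 0.4929 -0.5039 -0.0016] 0.88 uwh -32.6 -116.7 -619.6
32.5
```

Run:
```python
from bench import *
d=hand_in(); print(d)
```

```text
the job is handed in; nothing more can be done
None
```

The arbor is seated in the spindle, the stage is locked at the yellow-ringed hole, and I handed the job in at about 32.5 s on the robot's clock. `hand_in()` gave no verdict.

**How it went:**
- **First insertion:** it jammed, with a wrist force of about 92 N (limit 120 N). I put the arbor back in the rest and gripped it again.
- **Tilting the arbor:** the tool can only turn about the vertical. I tried to tip the arbor against the hub's lower rim, but it never caught. I then tilted it about 26° in the fingers against the edge of the rest's hole.
- **Seating:** I inserted it along the spindle axis with about 25 N at the end, then let go.
- **Indexing:** I pulled the knob about 13 mm by spring force, swung the stage 60° clockwise and lowered the knob. The spring force fell from 12 N to 7 N as the pin went in, and I released it.

**Last checks:**
- **Arbor:** its flange top is 43.7 mm over the plate (44 mm expected when home), level to about 0.2°. The slots are over the dogs.
- **Pin:** the knob's top is at the same height as at the start, within about 0.3 mm, and its blue arm points at the yellow-ringed hole.
- **Tool:** it reads about 1 N and is clear of everything.
- **Bystanders:** the plug gauge and green tape are where they were, within the networks' error. The networks did not report the black-and-white unit in the last pictures, so its position is unconfirmed. I did not aim any move at it.
- **Disagreement:** the two cameras put the knob and spindle a few mm apart, more than the stated 4 mm in places. I relied on depth heights taken relative to the plate in the scene camera.

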